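# Strip a power module for repair

### The arm

A 7-joint arm with a two-finger parallel gripper is mounted at the origin on a cart in front of the work surface, level with it; the furniture and walls round the work are solid. World frame = base frame: x ahead of the robot, y to its left, z up, the work surface at z = 0. Lengths are in m, angles in rad, forces in N, time in s.
With the tool pointing down it reaches from about 0.4 to 0.875 m from the base axis. Payload 4.4 kg.
Tool frame: the origin (TCP) lies at the very end of the fingers, on their centre line; the grasp point (between the pads) lies 19 mm behind it; z points along the fingers, y is the line along which they close (so a half turn about z gives the same grasp; the last joint's range is limited). The gripper opens to 85 mm and grips with 20 to 120 N. Pads are 22 mm wide; open, the fingers measure 114 mm over their backs; the gripper's body (76 mm by 85 mm) begins 54 mm behind the grasp point. The pads swing forward as they close: fully open they stand 13 mm farther back than shut.
Start: joints at [-1.329, 0.628, 0.038, 1.517, -0.027, 0.996, -0.02], TCP at [0.197, 0.619, 0.231] pointing down, gripper open.
Joint ranges: [-3.06, 3.06], [-0.37, 2.12], [-1.25, 1.32], [0.18, 2.47], [-1.1, 4.24], [0.23, 1.98], [-2.94, 2.94]. Speed limits (rad/s): [2.57, 2.57, 3.14, 3.14, 3.14, 3.14, 3.14].

### API

Orientations are given as a rotation vector (axis times angle).
In Python, from cell import env, camera, calibration, order gives the robot as it stands.
- The arm moves only by the tool play_rows, never from a script. Its arguments are lists of equal length, an entry for each row: "xyz": the shift along the tool's x, y, z as a fraction of full scale, a list of three; "dr": the turn, a rotation vector about the tool's x, y, z as a fraction of full scale, a list of three. A call has 1 to 12 rows; each row is the pose to reach, as a shift and turn from the pose commanded when the call began, along the tool's axes at that moment; what a row does not reach only later rows make up. Full scale, the value 1, is 500 mm for a shift and pi/2 rad for a turn. A row lasts 1/10 s, in which the tool goes at most 50 mm and 8.59 degrees, less where a joint would pass 70% of its speed; a pose out of reach is approached as far as the arm can. A call with a number of a shift or a turn outside -1 to 1 is refused whole. A call with a gripper value outside its range is refused whole. "claw" is the opening, from 0 (shut) to 1 (fully open), set as the call begins (left out, the last holds). The fingers move at their own pace and stop on an object; "newtons" is the grip in N (left out, the last holds). Time passes only in rows, so rows that repeat a pose let the fingers close. It gives the time, the measured TCP pose, the force, the opening and the grip force at its end, in the units of the state.
- env.state(): the state, without advancing time (a new reading comes with each control period).
- camera(name): name is "side" or "top"; returns (picture, depth): 480x640x3 uint8, red, green, blue; 480x640 float32, m along the optical axis (not along the pixel's ray), 0 where there is no reading.
- calibration(name): a dict with "fx", "fy", "cx", "cy" (pixels), "cam_to_world" (4x4, takes a point from camera to world coordinates). Camera axes: x right, y up, looking along -z (the intrinsics and any distortion apply to the point x, -y, -z); pixel columns grow to the right and rows downward; lengths in m; the calibration is good to about 2 mm. A picture is of the moment at which its call begins. calibration takes no time and is no camera call.
- order.close_job(): hands the job in; it is judged then, once.
The state is a dict: "clock": time; "joint_positions": joint angles; "dq": joint speeds; "effort": joint torques, N m; "tcp_pos": TCP position; "tool_rot": TCP orientation; "ft_force": force on the tool from outside, world axes, zero at the start; "moment": the same for the moment, N m; "grip_width": finger opening in m; "gripper_force": force on a finger pad.
Only numpy, scipy, OpenCV 4.12 (cv2) and the standard library are available. Lean on these libraries where they do the work, as an engineer would, in place of code of your own. Each camera call takes 0.05 s, during which the arm holds its last target. There are 200 camera calls.

### The job

The stacked power module on the bench has had its screws taken out: take it apart from the top down, one part at a time, and set each part down gently and flat in its own place. The metal cover goes inside the shallow steel tray; then the small control board goes on the black test adapter and after it the larger power board on the aluminium board holder, each lying on both end rests inside the stops, either way round; last, the finned heat sink goes on the middle of the rubber mat, lengthwise with the mat, fins down. Leave the dish of screws where it is.

Things in the scene. Friction and masses are not known exactly. Their poses are not given: they have to be found in the camera images.
- cover_mid (a point): Metal cover, top of the stack: bright steel box open below, 68 (x) x 50 (y) x 19 mm high, walls 2 mm, small dark vent holes on top. Stands loosely on the control board's plate, round its circuit board: lift straight up 20 mm first. Point: its centre, half-way up (9.5 mm over its rim). x along its length, z up. 60 g. Grasp across the 50 mm.
- control_mid (a point): Control board, under the cover: green board on an aluminium plate 90 (x) x 52 (y) x 6 mm, corners cut out, long sides straight for 69 mm, black header at +x. 20 mm high over all. Plate underside 56 mm over the bench, on white blocks with 8 mm studs in the cut corners; 8 mm free below its edges. Point: centre of the plate, 3 mm over its underside. 0.1 kg. Grasp across 52 mm, lift straight up.
- power_mid (a point): Power board, under the control board: larger green board on an aluminium plate 108 (x) x 58 (y) x 6 mm, corners cut out, long sides straight for 92 mm; four white corner blocks with studs (34 mm high). Lies on the heat sink between 10 mm pins in the cut corners, overhanging it 2 mm each side. Point: centre of the plate, 3 mm over its underside. Under 0.2 kg. Grasp across 58 mm, lift straight up.
- sink_mid (a point): Heat sink, bottom of the stack, on the bench: dark anodised, 124 (x) x 54 (y) x 30 mm high, fins below along x, flat top with four steel pins 10 mm tall near the corners. Point: its centre, half-way up (15 mm over its underside). x along its length, z up. 0.3 to 0.5 kg. Grasp across the 54 mm.
- tray_mid (a point): Shallow open steel tray, fixed, empty, 126 (x) x 110 (y) mm outside, 12 mm high, walls 2 mm: the place of the cover. Point: centre of its floor's upper face, 2 mm over the bench. z up.
- adapter_seat (a point): Test adapter, fixed: black base 136 (x) x 90 (y) mm, block of brass spring pins in the middle (34 x 22 mm, 17 mm high), a grey rest at each end, 31 to 53 mm from the middle: the place of the control board. Rests 18 mm over the bench, stops 7 mm higher all round; 8 mm of play each way. Between the rests free down to 5 mm over the bench. Point: centre, at the rests' height. x from rest to rest.
- holder_seat (a point): Board holder, fixed: bare aluminium base 150 (x) x 94 (y) mm, a cork-lined rest 38 to 62 mm from the middle and a dark thumb-screw at each end: the place of the power board. Rests 18 mm over the bench, stops 7 mm higher all round; 8 mm of play each way. Between the rests free down to 5 mm over the bench. Point: centre, at the rests' height. x from rest to rest, z up.
- mat_mid (a point): Black rubber mat with a thin grey border line, fixed, 156 (x) x 100 (y) x 3 mm: the place of the heat sink. Point: centre of its upper face. x along its length, z up.
- screw_dish: Round steel dish with screws, 96 mm across, 20 mm high, loose, a bystander. Point: centre of its underside.
- instrument_case: Open instrument case with green boards inside, fixed, a bystander in the middle of the bench: 178 (x) x 281 (y) mm, walls 67 mm high; its brown lid stands upright along the rear edge, 85 to 130 mm behind the middle (+x) with its handles, up to 0.24 m over the bench: carry things past in front of the lid. Point: centre of its underside.
Mind the look-alikes: they are no part of the job. Leave any orange look-alike of the part that bears sink_mid alone.

How it is judged:
By the outcome, as a careful person would: the job done as asked, in the order asked, and still so for the second after the job is handed in, with the robot touching nothing.
It also fails if it takes over 136 s, if anything falls off the work surface, if the arm or the gripper's body presses on something with over 40 N, if the wrist force passes 120 N, or if a joint passes its speed limit or range.

## Working session

There is one attempt and no reset: what is moved stays moved. The work goes in short steps, Python scripts to look and compute and a tool call to move; the robot and the scene stay as the last step left them, time stands still between calls to the robot, and variables do not carry over. Pictures are saved under pics/ and viewed, at most 14 in all, crops included, and the job is handed in when it is done.

Besides the shell and the picture viewer there is one more tool, called after "Request:" by a JSON object that holds its "op" and its "data", one argument or row to a line. play_rows: Moves the arm, as the interface text tells. Shift numbers are shares of 500 mm and turn numbers shares of pi/2 rad, none past 1 either way. Its arguments: {"type":"object","properties":{"xyz":{"type":"array"},"dr":{"type":"array"},"claw":{"type":"number"},"newtons":{"type":"number"}},"required":["xyz","dr"]}

```bash
mkdir -p pics; ls
cat > h.py <<'E'
import numpy as np, cv2
from cell import env, camera, calibration, order
def shot(n,name):
    im,d=camera(n); cv2.imwrite(f'pics/{name}.png',im[:,:,::-1]); np.savez(f'pics/{name}.npz',im=im,d=d); return im,d
def cloud(n,d):
    c=calibration(n); v,u=np.mgrid[:480,:640]
    P=np.stack([(u-c['cx'])/c['fx']*d,-(v-c['cy'])/c['fy']*d,-d,np.ones_like(d)],-1)
    P=P@np.array(c['cam_to_world']).T; P=P[...,:3]; P[d==0]=np.nan; return P
E
python3 - <<'E'
from h import *
for n in('top','side'):
    shot(n,n+'0'); c=calibration(n); print({k:(np.round(v,3).tolist()) for k,v in c.items()})
print(env.state())
E
```

```text
pics
{'fx': 508.347, 'fy': 508.347, 'cx': 320.212, 'cy': 239.235, 'cam_to_world': [[0.027, 0.997, -0.073, 0.422], [-1.0, 0.026, -0.014, -0.06], [-0.012, 0.073, 0.997, 1.503], [0.0, 0.0, 0.0, 1.0]]}
{'fx': 596.483, 'fy': 596.483, 'cx': 316.684, 'cy': 244.552, 'cam_to_world': [[0.976, 0.136, -0.167, 0.26], [-0.215, 0.578, -0.787, -1.215], [-0.011, 0.804, 0.594, 0.975], [0.0, 0.0, 0.0, 1.0]]}
{'clock': 0.1, 'joint_positions': array([-1.32882211,  0.62922385,  0.0384426 ,  1.51821906, -0.02697979,
        0.99630411, -0.02004062]), 'dq': array([ 0.00146398, -0.00324361,  0.00133856, -0.00212357,  0.00092038,
       -0.00077707, -0.00080384]), 'effort': array([ 2.41113390e-03, -5.64535010e+01,  1.23009112e+00, -1.93973923e+01,
        1.11987421e-02,  5.47053030e-03,  5.31535349e-06]), 'tcp_pos': array([0.19672278, 0.61895856, 0.23051597]), 'tool_rot': array([-4.81552155e-01, -3.10424103e+00,  2.54670320e-03]), 'ft_force': array([-0.0894075 ,  0.83178341, -0.83120915]), 'moment': array([0.01306537, 0.06178624, 0.01246452]), 'gripper_force': 0.0, 'grip_width': 0.0855845586189195}
```

View pics/top0.png

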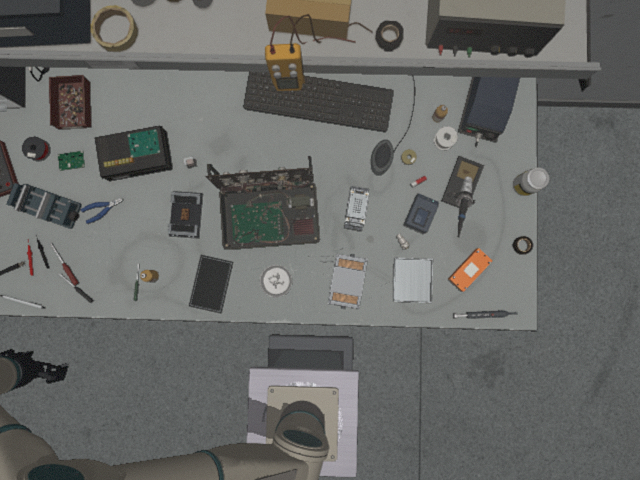

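View pics/side0.png

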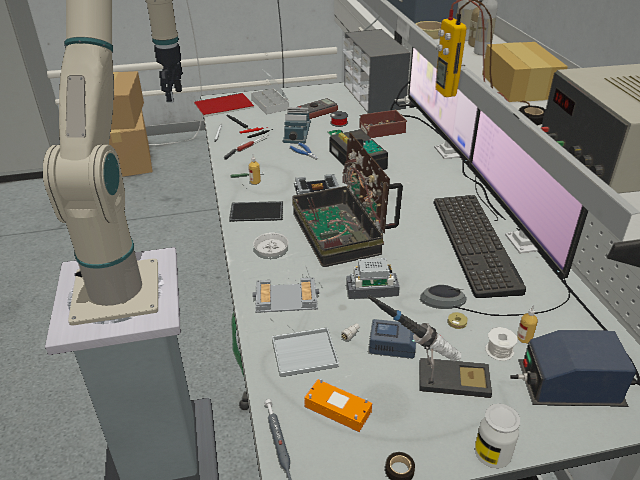

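Top picture: the stack is at (357,208), the tray at (412,280), the holder (cork rests) at (347,281), the adapter at (185,214), the mat at (211,284) and the dish at (276,280). The case is at (268,215). What could be confused:
- Heat sink or stack: the orange block (470,270), the blue box (421,213) and the instrument with a green board (134,152).
- Control board: the small green board (70,160).
- Adapter: the toolbox (45,205).

I choose the stack at (357,208) and check it in a close crop.

Run:
```python
from h import *
z=np.load('pics/top0.npz'); im=z['im'];s=np.load('pics/side0.npz')['im']
def cr(i,u,v,w,h): return cv2.resize(i[v-h//2:v+h//2,u-w//2:u+w//2],(400,300),interpolation=cv2.INTER_CUBIC)
a=np.vstack([np.hstack([cr(im,357,208,80,60),cr(s,373,278,100,75)]),np.hstack([cr(im,185,214,80,60),cr(im,347,281,80,60)])])
cv2.imwrite('pics/crop1.png',a[:,:,::-1])
P=cloud('top',z['d'])
def rect(n,u,v,r,zl,zh):
    m=np.zeros((480,640),np.uint8); Q=P[v-r:v+r,u-r:u+r].reshape(-1,3); Q=Q[(Q[:,2]>zl)&(Q[:,2]<zh)]
    # largest cluster via pixel connected comps
    k=((P[...,2]>zl)&(P[...,2]<zh)); k2=np.zeros_like(k);k2[v-r:v+r,u-r:u+r]=k[v-r:v+r,u-r:u+r]
    nn,l,st,_=cv2.connectedComponentsWithStats(k2.astype(np.uint8)); b=1+np.argmax(st[1:,4]); Q=P[l==b]
    (c,sz,an)=cv2.minAreaRect((Q[:,:2]*1000).astype(np.float32)); print(n,np.round(c,1),np.round(sz,1),round(an,2),len(Q),'z',np.round(np.percentile(Q[:,2],[5,50,95])*1000,1))
rect('cover',357,208,30,.075,.12)
rect('stack all',357,208,30,.015,.12)
rect('tray',412,280,35,.004,.03)
rect('holder',347,281,38,.004,.05)
rect('adapter',185,214,32,.004,.05)
rect('mat',211,284,38,.0015,.03)
rect('dish',276,280,22,.006,.05)
rect('case',268,215,60,.02,.3)
g=P[300:318,380:400].reshape(-1,3); print(np.nanmean(g,0), np.nanstd(g,0))
for u,v in((230,320),(150,190),(330,220)): print(P[v,u])
```

```text
cover [ 623.6 -142.4] [49.8 68.3] 81.61 406 z [75.9 80.3 85.5]
stack all [ 623.2 -144. ] [ 58.  124.9] 82.2 828 z [28.  74.8 84.1]
tray [ 421.7 -314.7] [124.1 128.1] 84.56 184 z [ 4.7 11.2 16.9]
holder [ 412.8 -124.3] [100.  166.8] 81.98 1256 z [ 4.6 15.5 26.9]
adapter [592. 364.] [ 96.9 142. ] 88.52 1131 z [ 4.6 15.7 27.2]
mat [389.  282.4] [130.1 186.7] 87.02 1200 z [1.8 3.9 8.6]
dish [405.3  86.7] [93.9 95.2] 14.16 319 z [ 6.8 15.1 22.9]
case [611.3 109.2] [216.3 279.1] 5.91 4284 z [ 21.   68.4 227.3]
[ 0.33298949 -0.24826062 -0.00074431] [0.01513135 0.01681563 0.00370383]
[0.28665726 0.21851689 0.00189504]
[0.66514751 0.47317146 0.00415035]
[ 5.89326010e-01 -6.71522024e-02 -2.72573664e-04]
```

View pics/crop1.png

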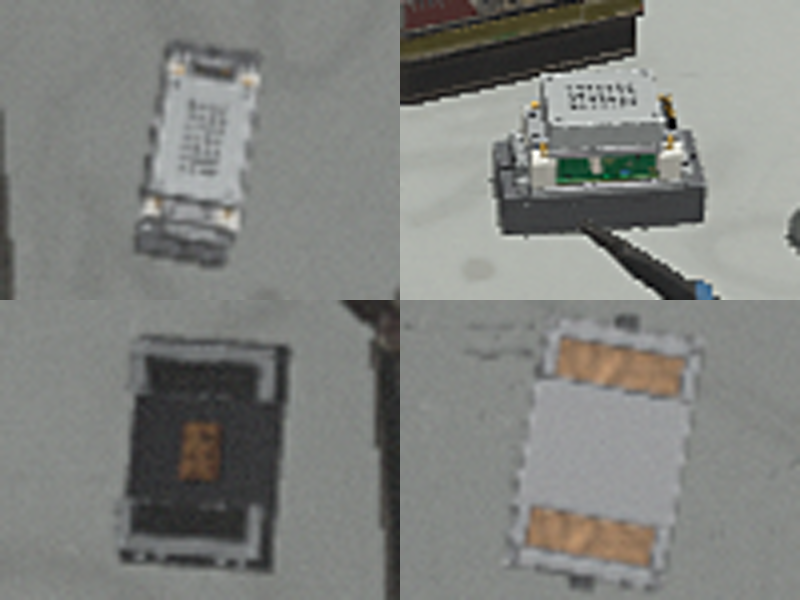

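The crop confirms it: bright vented cover, white blocks, green board and dark heat sink, with the header end visible. The lower panels show the adapter with brass pins and the holder with two cork rests. Next, refine the poses of the places.

```bash
cat >> h.py <<'E'
def proj(n,u,v,z):  # pixels -> world at height z
    c=calibration(n); M=np.array(c['cam_to_world']); u=np.asarray(u,float);v=np.asarray(v,float)
    r=np.stack([(u-c['cx'])/c['fx'],-(v-c['cy'])/c['fy'],-np.ones_like(u)],-1)@M[:3,:3].T
    return M[:3,3]+r*((z-M[2,3])/r[...,2])[...,None]
def fit(n,mask,z):
    k,l,st,_=cv2.connectedComponentsWithStats(mask.astype(np.uint8)); b=1+np.argmax(st[1:,4]); m=(l==b)
    m=cv2.morphologyEx(m.astype(np.uint8),cv2.MORPH_CLOSE,np.ones((3,3)))
    v,u=np.nonzero(m); Q=proj(n,u,v,z)[:,:2]*1000; c,s,a=cv2.minAreaRect(Q.astype(np.float32)); return np.round(Q.mean(0),1),np.round(c,1),np.round(s,1),round(a,2),len(u)
def win(m,u,v,a,b): k=np.zeros_like(m);k[v-b:v+b,u-a:u+a]=m[v-b:v+b,u-a:u+a]; return k
E
python3 - <<'E'
from h import *
for n,W in(('top',dict(c1=(352,265,20,12),c2=(344,297,20,12),ad=(185,214,24,30),mat=(211,284,28,36),pin=(185,214,12,14),tray=(412,280,28,32))),('side',dict(c1=(266,293,16,16),c2=(300,292,16,16),ad=(318,188,30,16),mat=(256,211,36,16),pin=(318,186,12,10),tray=(305,352,45,36)))):
    z=np.load(f'pics/{n}0.npz'); im=cv2.GaussianBlur(z['im'],(3,3),0).astype(int); hsv=cv2.cvtColor(z['im'],cv2.COLOR_RGB2HSV).astype(int)
    orange=(im[...,0]-im[...,2]>40); V=im.max(-1)
    print(n,'bench V',V[310,400] if n=='top' else V[330,240])
    for k,msk,h in(('c1',orange,.018),('c2',orange,.018),('pin',orange,.017),('mat',V<85,.003),('ad',V<95,.012)):
        try: print(k,*fit(n,win(msk,*W[k]),h))
        except Exception as e: print(k,e)
z=np.load('pics/top0.npz'); P=cloud('top',z['d'])
im=z['im']
t=cv2.resize(im[245:315,375:450],(400,373),interpolation=cv2.INTER_CUBIC); s=cv2.resize(np.load('pics/side0.npz')['im'][150:230,220:360],(400,229),interpolation=cv2.INTER_CUBIC)
a=np.zeros((373,800,3),np.uint8);a[:,:400]=t;a[:229,400:]=s;cv2.imwrite('pics/crop2.png',a[:,:,::-1])
E
```

```text
top bench V 136
c1 [ 460.  -129.5] [ 460.  -129.3] [67.5 18.9] 80.23 148
c2 [ 361.1 -114.7] [ 361. -115.] [67.7 18.6] 81.33 151
pin [600.  365.3] [601.5 364.5] [15.   5.9] 2.68 13
mat [391.6 280.1] [391.9 279.9] [ 97.1 153.5] 79.11 1701
ad [595.1 359.2] [593.5 360.7] [ 90.9 134.6] 87.35 1103
side bench V 182
c1 [ 363.5 -110.2] [ 363.4 -109.8] [64.7 19.8] 81.25 162
c2 [ 462.4 -126.1] [ 462.6 -125.3] [64.9 22.3] 81.42 165
pin [596.5 356.6] [596.7 357.1] [30.2 31.3] 77.93 52
mat [393.9 276.4] [393.  277.6] [ 96.9 149.7] 79.84 897
ad [602.2 319.6] [603.3 338.9] [155.1 165.9] 76.6 1052
```

View pics/crop2.png

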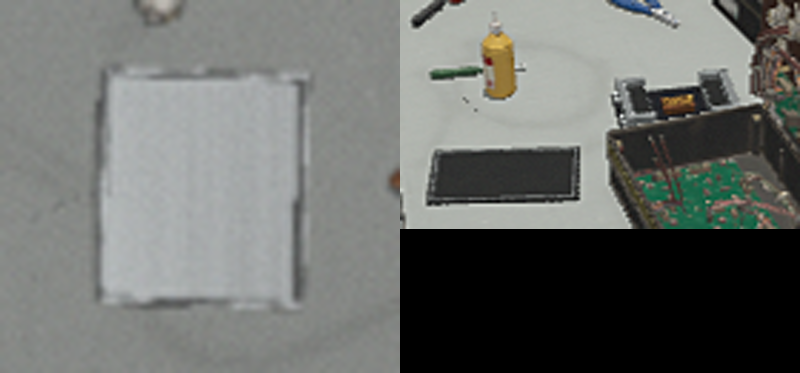

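The crop shows the tray as a clear empty rectangle (centre about (413,280)) and the mat and adapter free. Next I write the move helper and start the approach.

```bash
cat >> h.py <<'E'
from scipy.spatial.transform import Rotation as R
def go(x,y,z,yaw):  # target TCP mm, closing-line yaw deg -> fractions relative to the present pose
    s=env.state(); R0=R.from_rotvec(s['tool_rot']); p=np.array(s['tcp_pos'])*1000
    b=[]
    for k in(yaw,yaw+180):
        a=np.deg2rad(k); yv=np.array([np.cos(a),np.sin(a),0]); zv=np.array([0,0,-1.]); T=R.from_matrix(np.stack([np.cross(yv,zv),yv,zv],1)); b.append((R0.inv()*T).as_rotvec())
    r=min(b,key=np.linalg.norm); sh=R0.inv().apply(np.array([x,y,z])-p)
    print('xyz',np.round(sh/500,3).tolist(),'dr',np.round(r/(np.pi/2),3).tolist(),'mm',np.round(np.linalg.norm(sh)),'deg',np.round(np.rad2deg(np.linalg.norm(r)),1))
def st():
    s=env.state(); print('t',round(s['clock'],2),'p',np.round(s['tcp_pos']*1000,1),'F',np.round(s['ft_force'],1),'w',round(s['grip_width']*1000,1),'g',round(s['gripper_force'],1),'q',np.round(s['joint_positions'],2))
E
python3 - <<'E'
from h import *
print(proj('top',[412.9],[280.25],.012))
go(480,100,260,81.6); go(623.6,-142.4,180,81.6)
E
```

```text
[[ 0.41746379 -0.31342949  0.012     ]]
xyz [-0.854, -0.818, -0.058] dr [-0.001, -0.0, -0.103] mm 592.0 deg 9.2
xyz [-1.275, -1.192, 0.103] dr [-0.001, -0.0, -0.103] mm 874.0 deg 9.2
```

Request:
{"op": "play_rows", "data": {
  "xyz": [
    [-0.854,-0.818,-0.058],
    [-0.854,-0.818,-0.058],
    [-0.854,-0.818,-0.058],
    [-0.854,-0.818,-0.058],
    [-0.854,-0.818,-0.058],
    [-0.854,-0.818,-0.058],
    [-0.854,-0.818,-0.058],
    [-0.854,-0.818,-0.058],
    [-0.854,-0.818,-0.058],
    [-0.854,-0.818,-0.058],
    [-0.854,-0.818,-0.058],
    [-0.854,-0.818,-0.058]
  ],
  "dr": [
    [0,0,-0.103],
    [0,0,-0.103],
    [0,0,-0.103],
    [0,0,-0.103],
    [0,0,-0.103],
    [0,0,-0.103],
    [0,0,-0.103],
    [0,0,-0.103],
    [0,0,-0.103],
    [0,0,-0.103],
    [0,0,-0.103],
    [0,0,-0.103]
  ],
  "claw": 1,
  "newtons": 25
}}

```text
clock: 1.3
tcp_pos: [0.4807, 0.0974, 0.2603]
tool_rot: [0.232, 3.133, -0.001]
ft_force: [0.9, 1.3, 0.1]
grip_width: 0.0855
gripper_force: 0.0
```

Run:
```python
from h import *
st(); go(623.6,-141.5,150,81.6)
```

```text
t 1.3 p [480.7  97.4 260.3] F [0.9 1.3 0.1] w 85.5 g 0.0 q [-0.31  0.37  0.07  1.92 -0.03  0.86  1.2 ]
xyz [-0.353, -0.43, 0.221] dr [-0.0, 0.0, -0.001] mm 299.0 deg 0.1
```

Request:
{"op": "play_rows", "data": {
  "xyz": [
    [-0.353,-0.43,0.05],
    [-0.353,-0.43,0.08],
    [-0.353,-0.43,0.12],
    [-0.353,-0.43,0.16],
    [-0.353,-0.43,0.221],
    [-0.353,-0.43,0.221],
    [-0.353,-0.43,0.221],
    [-0.353,-0.43,0.221],
    [-0.353,-0.43,0.221]
  ],
  "dr": [
    [0,0,0],
    [0,0,0],
    [0,0,0],
    [0,0,0],
    [0,0,0],
    [0,0,0],
    [0,0,0],
    [0,0,0],
    [0,0,0]
  ]
}}

```text
clock: 2.2
tcp_pos: [0.6231, -0.1365, 0.1501]
tool_rot: [-0.227, -3.133, -0.002]
ft_force: [-0.2, 1.0, 0.6]
grip_width: 0.0855
gripper_force: 0.0
```

Run:
```python
from h import *
st(); go(623.6,-141.5,61.5,81.6)
```

```text
t 2.2 p [ 623.1 -136.5  150.1] F [-0.2  1.   0.6] w 85.5 g 0.0 q [ 0.13  0.7   0.08  1.63 -0.07  0.81  1.66]
xyz [-0.002, -0.01, 0.177] dr [0.001, -0.0, 0.001] mm 89.0 deg 0.1
```

Request:
{"op": "play_rows", "data": {
  "xyz": [
    [0,0,0.06],
    [0,0,0.12],
    [0,0,0.17],
    [0,0,0.177],
    [0,0,0.177],
    [0,0,0.177],
    [0,0,0.177]
  ],
  "dr": [
    [0,0,0],
    [0,0,0],
    [0,0,0],
    [0,0,0],
    [0,0,0],
    [0,0,0],
    [0,0,0]
  ]
}}

```text
clock: 2.9
tcp_pos: [0.6246, -0.138, 0.0633]
tool_rot: [0.228, 3.13, -0.0]
ft_force: [1.0, -0.0, 0.2]
grip_width: 0.0853
gripper_force: 0.0
```

Run:
```python
from h import *
st(); go(623.6,-141.5,61.5,81.6)
im,d=shot('side','s1'); shot('top','t1')
cv2.imwrite('pics/s1c.png',cv2.resize(im[200:320,300:440],(700,600),interpolation=cv2.INTER_CUBIC)[:,:,::-1])
```

```text
t 2.9 p [ 624.6 -138.    63.3] F [ 1.  -0.   0.2] w 85.3 g 0.0 q [ 0.13  0.82  0.07  1.68 -0.08  0.64  1.67]
xyz [0.001, -0.007, 0.004] dr [-0.0, 0.002, 0.001] mm 4.0 deg 0.2
```

View pics/s1c.png

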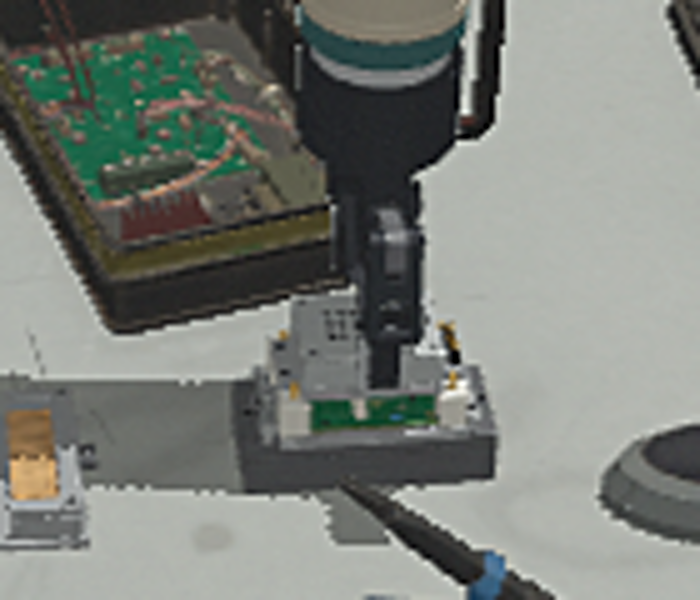

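The finger straddles the cover near its middle (crop 385,360) with the tip level with the cover wall. I nudge it and close.

Request:
{"op": "play_rows", "data": {
  "xyz": [
    [0.002,-0.005,0.002],
    [0.002,-0.005,0.002],
    [0.002,-0.005,0.002],
    [0.002,-0.005,0.002],
    [0.002,-0.005,0.002],
    [0.002,-0.005,0.002]
  ],
  "dr": [
    [0,0,0],
    [0,0,0],
    [0,0,0],
    [0,0,0],
    [0,0,0],
    [0,0,0]
  ],
  "claw": 0.4,
  "newtons": 20
}}

```text
clock: 3.6
tcp_pos: [0.6218, -0.1407, 0.0605]
tool_rot: [-0.23, -3.133, 0.001]
ft_force: [-0.2, -0.9, 3.1]
grip_width: 0.0494
gripper_force: 22.1
```

Run:
```python
from h import *
st()
```

```text
t 3.6 p [ 621.8 -140.7   60.5] F [-0.2 -0.9  3.1] w 49.4 g 22.1 q [ 0.14  0.82  0.07  1.68 -0.08  0.64  1.67]
```

Request:
{"op": "play_rows", "data": {
  "xyz": [
    [0,0,-0.02],
    [0,0,-0.05],
    [0,0,-0.1],
    [0,0,-0.18],
    [0,0,-0.2],
    [0,0,-0.2],
    [0,0,-0.2]
  ],
  "dr": [
    [0,0,0],
    [0,0,0],
    [0,0,0],
    [0,0,0],
    [0,0,0],
    [0,0,0],
    [0,0,0]
  ]
}}

```text
clock: 4.3
tcp_pos: [0.6214, -0.14, 0.1601]
tool_rot: [-0.229, -3.133, -0.001]
ft_force: [0.2, 0.1, -0.6]
grip_width: 0.0495
gripper_force: 21.7
```

Run:
```python
from h import *
st();go(420,-312,160,90); go(420,-312,25,90)
shot('side','s2'); shot('top','t2')
P=cloud('side',np.load('pics/s2.npz')['d'])
a=cv2.resize(np.load('pics/s2.npz')['im'][180:320,300:440],(400,400)); b=cv2.resize(np.load('pics/t2.npz')['im'][170:250,310:390],(400,400))
cv2.imwrite('pics/c2.png',np.hstack([a,b])[:,:,::-1])
```

```text
t 4.3 p [ 621.4 -140.   160.1] F [ 0.2  0.1 -0.6] w 49.5 g 21.7 q [ 0.13  0.69  0.08  1.63 -0.07  0.83  1.66]
xyz [0.349, -0.399, 0.0] dr [0.0, -0.0, -0.093] mm 265.0 deg 8.4
xyz [0.348, -0.399, 0.27] dr [0.0, -0.0, -0.093] mm 297.0 deg 8.4
```

View pics/c2.png

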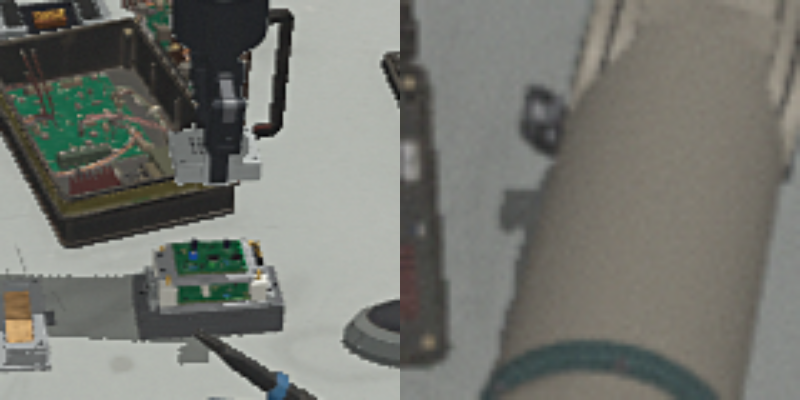

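The cover is held level (left panel about (217,155)) and the control board stays in place below. On to the tray.

Request:
{"op": "play_rows", "data": {
  "xyz": [
    [0.08,-0.09,0],
    [0.15,-0.17,0],
    [0.22,-0.25,0],
    [0.29,-0.33,0],
    [0.33,-0.375,0],
    [0.349,-0.399,0],
    [0.349,-0.399,0.06],
    [0.349,-0.399,0.14],
    [0.349,-0.399,0.2],
    [0.349,-0.399,0.27],
    [0.349,-0.399,0.27],
    [0.349,-0.399,0.27]
  ],
  "dr": [
    [0,0,-0.02],
    [0,0,-0.04],
    [0,0,-0.06],
    [0,0,-0.08],
    [0,0,-0.093],
    [0,0,-0.093],
    [0,0,-0.093],
    [0,0,-0.093],
    [0,0,-0.093],
    [0,0,-0.093],
    [0,0,-0.093],
    [0,0,-0.093]
  ]
}}

```text
clock: 5.6
tcp_pos: [0.4198, -0.3117, 0.0247]
tool_rot: [0.0, -3.14, -0.003]
ft_force: [-1.0, 0.1, -0.5]
grip_width: 0.0493
gripper_force: 21.6
```

Run:
```python
from h import *
st();go(420,-312,2.5,90)
```

```text
t 5.6 p [ 419.8 -311.7   24.7] F [-1.   0.1 -0.5] w 49.3 g 21.6 q [ 0.58  0.78  0.    2.02 -0.01  0.35  2.17]
xyz [-0.001, -0.001, 0.044] dr [0.001, -0.001, 0.0] mm 22.0 deg 0.2
```

Request:
{"op": "play_rows", "data": {
  "xyz": [
    [0,0,0.015],
    [0,0,0.03],
    [0,0,0.038],
    [0,0,0.042],
    [0,0,0.044],
    [0,0,0.045],
    [0,0,0.046],
    [0,0,0.046],
    [0,0,0.046]
  ],
  "dr": [
    [0,0,0],
    [0,0,0],
    [0,0,0],
    [0,0,0],
    [0,0,0],
    [0,0,0],
    [0,0,0],
    [0,0,0],
    [0,0,0]
  ]
}}

```text
clock: 6.5
tcp_pos: [0.4203, -0.3124, 0.0024]
tool_rot: [-0.0, 3.141, -0.0]
ft_force: [-0.1, 0.5, 0.2]
grip_width: 0.0496
gripper_force: 21.7
```

Run:
```python
from h import *
st()
```

```text
t 6.5 p [ 420.3 -312.4    2.4] F [-0.1  0.5  0.2] w 49.6 g 21.7 q [ 0.58  0.82  0.    2.02 -0.01  0.3   2.17]
```

Half-millimetre steps down until contact.

Request:
{"op": "play_rows", "data": {
  "xyz": [
    [0,0,0.001],
    [0,0,0.002],
    [0,0,0.002],
    [0,0,0.002],
    [0,0,0.002]
  ],
  "dr": [
    [0,0,0],
    [0,0,0],
    [0,0,0],
    [0,0,0],
    [0,0,0]
  ]
}}

```text
clock: 7.0
tcp_pos: [0.4202, -0.3124, 0.0013]
tool_rot: [-0.0, -3.142, 0.0]
ft_force: [0.5, 0.2, 0.1]
grip_width: 0.0492
gripper_force: 21.7
```

Request:
{"op": "play_rows", "data": {
  "xyz": [
    [0,0,0.001],
    [0,0,0.002],
    [0,0,0.002],
    [0,0,0.002]
  ],
  "dr": [
    [0,0,0],
    [0,0,0],
    [0,0,0],
    [0,0,0]
  ]
}}

```text
clock: 7.4
tcp_pos: [0.4202, -0.3124, 0.0004]
tool_rot: [-0.0, 3.142, -0.0]
ft_force: [-1.0, 0.9, 2.8]
grip_width: 0.0492
gripper_force: 22.1
```

Contact (2.8 N). Release partway, then rise.

Request:
{"op": "play_rows", "data": {
  "xyz": [
    [0,0,0],
    [0,0,0],
    [0,0,0],
    [0,0,0],
    [0,0,-0.02],
    [0,0,-0.06],
    [0,0,-0.12],
    [0,0,-0.2],
    [0,0,-0.28],
    [0,0,-0.32],
    [0,0,-0.32],
    [0,0,-0.32]
  ],
  "dr": [
    [0,0,0],
    [0,0,0],
    [0,0,0],
    [0,0,0],
    [0,0,0],
    [0,0,0],
    [0,0,0],
    [0,0,0],
    [0,0,0],
    [0,0,0],
    [0,0,0],
    [0,0,0]
  ],
  "claw": 0.74
}}

```text
clock: 8.6
tcp_pos: [0.4201, -0.3123, 0.1608]
tool_rot: [0.0, 3.141, -0.001]
ft_force: [0.2, 0.3, 1.1]
grip_width: 0.0635
gripper_force: 0.0
```

Run:
```python
from h import *
st(); go(622,-140.7,160,81.6);go(622,-140.7,85,81.6)
a,d=shot('side','s3'); b,_=shot('top','t3')
cv2.imwrite('pics/c3.png',np.hstack([cv2.resize(a[300:400,255:355],(400,400)),cv2.resize(b[165:325,305:465],(400,400))])[:,:,::-1])
```

```text
t 8.6 p [ 420.1 -312.3  160.8] F [0.2 0.3 1.1] w 63.5 g 0.0 q [ 0.58  0.55  0.01  1.94 -0.01  0.65  2.17]
xyz [-0.404, 0.343, 0.002] dr [-0.0, 0.0, 0.093] mm 265.0 deg 8.4
xyz [-0.404, 0.343, 0.152] dr [-0.0, 0.0, 0.093] mm 276.0 deg 8.4
```

View pics/c3.png

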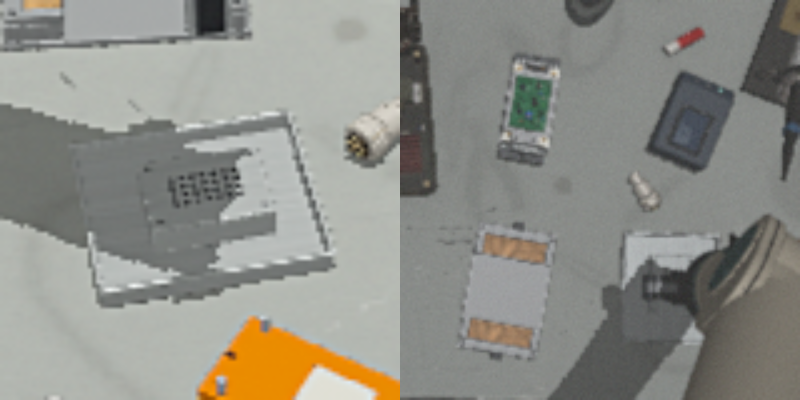

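The cover lies flat inside the tray (left panel, about (205,195)), and the green control board is exposed at top pixel (359,207). Control board next.

Request:
{"op": "play_rows", "data": {
  "xyz": [
    [-0.08,0.07,0],
    [-0.16,0.14,0],
    [-0.24,0.21,0],
    [-0.31,0.27,0],
    [-0.37,0.32,0],
    [-0.404,0.343,0],
    [-0.404,0.343,0],
    [-0.404,0.343,0.07],
    [-0.404,0.343,0.13],
    [-0.404,0.343,0.152],
    [-0.404,0.343,0.152],
    [-0.404,0.343,0.152]
  ],
  "dr": [
    [0,0,0.02],
    [0,0,0.04],
    [0,0,0.06],
    [0,0,0.08],
    [0,0,0.093],
    [0,0,0.093],
    [0,0,0.093],
    [0,0,0.093],
    [0,0,0.093],
    [0,0,0.093],
    [0,0,0.093],
    [0,0,0.093]
  ],
  "claw": 1
}}

```text
clock: 9.9
tcp_pos: [0.6223, -0.1417, 0.0848]
tool_rot: [0.231, 3.133, -0.001]
ft_force: [0.7, -0.2, 1.4]
grip_width: 0.0849
gripper_force: 0.0
```

Run:
```python
from h import *
st(); go(622.5,-140.7,47.5,81.6)
```

```text
t 9.9 p [ 622.3 -141.7   84.8] F [ 0.7 -0.2  1.4] w 84.9 g 0.0 q [ 0.14  0.79  0.07  1.67 -0.08  0.68  1.67]
xyz [-0.0, 0.002, 0.075] dr [-0.0, 0.0, -0.0] mm 37.0 deg 0.0
```

Request:
{"op": "play_rows", "data": {
  "xyz": [
    [0,0.001,0.03],
    [0,0.001,0.06],
    [0,0.001,0.073],
    [0,0.001,0.074],
    [0,0.001,0.074],
    [0,0.001,0.074]
  ],
  "dr": [
    [0,0,0],
    [0,0,0],
    [0,0,0],
    [0,0,0],
    [0,0,0],
    [0,0,0]
  ]
}}

```text
clock: 10.5
tcp_pos: [0.6227, -0.1405, 0.0477]
tool_rot: [0.229, 3.132, -0.0]
ft_force: [-0.4, 0.6, 0.3]
grip_width: 0.0853
gripper_force: 0.0
```

Request:
{"op": "play_rows", "data": {
  "xyz": [
    [0,0,0],
    [0,0,0],
    [0,0,0],
    [0,0,0],
    [0,0,0],
    [0,0,0],
    [0,0,0]
  ],
  "dr": [
    [0,0,0],
    [0,0,0],
    [0,0,0],
    [0,0,0],
    [0,0,0],
    [0,0,0],
    [0,0,0]
  ],
  "claw": 0.4,
  "newtons": 35
}}

```text
clock: 11.2
tcp_pos: [0.6225, -0.1404, 0.0479]
tool_rot: [0.229, 3.133, 0.0]
ft_force: [-1.8, 0.6, 5.7]
grip_width: 0.0509
gripper_force: 36.5
```

Run:
```python
from h import *
st()
```

```text
t 11.2 p [ 622.5 -140.4   47.9] F [-1.8  0.6  5.7] w 50.9 g 36.5 q [ 0.14  0.84  0.06  1.69 -0.08  0.62  1.68]
```

Request:
{"op": "play_rows", "data": {
  "xyz": [
    [0,0,-0.01],
    [0,0,-0.025],
    [0,0,-0.05],
    [0,0,-0.09],
    [0,0,-0.16],
    [0,0,-0.23],
    [0,0,-0.25],
    [0,0,-0.25],
    [0,0,-0.25]
  ],
  "dr": [
    [0,0,0],
    [0,0,0],
    [0,0,0],
    [0,0,0],
    [0,0,0],
    [0,0,0],
    [0,0,0],
    [0,0,0],
    [0,0,0]
  ]
}}

```text
clock: 12.1
tcp_pos: [0.6215, -0.1401, 0.1715]
tool_rot: [-0.229, -3.132, -0.001]
ft_force: [-0.5, 0.1, -1.5]
grip_width: 0.0509
gripper_force: 36.8
```

Run:
```python
from h import *
st()
a,d=shot('side','s4')
# adapter refit with side image, cv: grey rests + depth
b,_=np.load('pics/top0.npz')['im'],0
c=cv2.resize(a[170:310,300:440],(400,400)); e=cv2.resize(a[165:205,290:350],(400,267),interpolation=cv2.INTER_CUBIC); e=np.vstack([e,np.zeros((133,400,3),np.uint8)])
cv2.imwrite('pics/c4.png',np.hstack([c,e])[:,:,::-1])
go(530,100,175,87.3)
```

```text
t 12.1 p [ 621.5 -140.1  171.5] F [-0.5  0.1 -1.5] w 50.9 g 36.8 q [ 0.13  0.68  0.08  1.62 -0.07  0.85  1.66]
xyz [0.25, 0.448, -0.008] dr [0.0, -0.002, -0.063] mm 257.0 deg 5.7
```

View pics/c4.png

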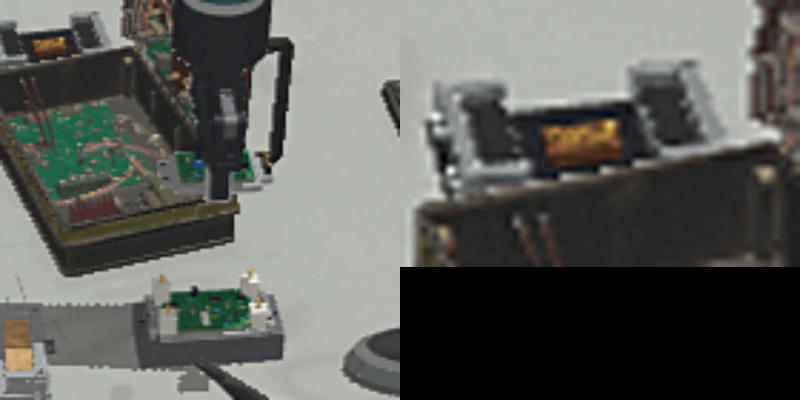

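The control board is held level above the stack; the adapter is visible with brass pins at side pixel (317,187) and top pixel (185.2,214.4).

Run:
```python
from h import *
print('top pins',proj('top',[185.2],[214.4],.017),'stops',proj('top',[184.8],[214.2],.025))
print('side pins',proj('side',[317.15],[187.05],.017))
print('side pins0',fit('side',win((lambda i:(i[...,0]-i[...,2]>30))(np.load('pics/s4.npz')['im'].astype(int)),317,187,14,9),.017))
z=[np.load(f'pics/top0.npz')['d']]
P=cloud('top',z[0]); Q=P[185:245,160:212].reshape(-1,3); Q=Q[(Q[:,2]>.021)&(Q[:,2]<.032)]; print(len(Q),(np.percentile(Q,2,0)+np.percentile(Q,98,0))/2,Q.mean(0))
# stack check per camera (cover top at z .081)
for n,w in(('top',(357,207,14,18)),('side',(372,266,25,12))):
    c=cloud(n,np.load(f'pics/{n}0.npz')['d']); m=win((c[...,2]>.072)&(c[...,2]<.095),*w); v,u=np.nonzero(m); print(n,cv2.minAreaRect((proj(n,u,v,.081)[:,:2]*1000).astype(np.float32)))
```

```text
top pins [[0.5930134  0.36055181 0.017     ]] stops [[0.59265143 0.35949136 0.025     ]]
side pins [[0.59508615 0.34784258 0.017     ]]
side pins0 (array([596.1, 354.7]), array([596.5, 354.2]), array([35., 35.]), 85.28, 65)
311 [0.59462395 0.36255831 0.02563926] [0.59653397 0.36130837 0.02471477]
top ((622.7788696289062, -142.36965942382812), (50.00614547729492, 68.13514709472656), 81.87767791748047)
side ((627.0194091796875, -146.90943908691406), (62.14337921142578, 75.56652069091797), 81.80314636230469)
```

Request:
{"op": "play_rows", "data": {
  "xyz": [
    [0.04,0.07,0],
    [0.09,0.15,0],
    [0.14,0.23,0],
    [0.19,0.32,0],
    [0.23,0.4,-0.01],
    [0.25,0.448,-0.01],
    [0.25,0.448,-0.01],
    [0.25,0.448,-0.01]
  ],
  "dr": [
    [0,0,-0.01],
    [0,0,-0.02],
    [0,0,-0.03],
    [0,0,-0.04],
    [0,0,-0.05],
    [0,0,-0.063],
    [0,0,-0.063],
    [0,0,-0.063]
  ]
}}

```text
clock: 12.95
tcp_pos: [0.5304, 0.0995, 0.1761]
tool_rot: [-0.072, -3.138, 0.002]
ft_force: [-0.4, 0.1, -0.4]
grip_width: 0.0508
gripper_force: 36.9
```

Run:
```python
from h import *
st();go(593.7,360,150,87.3)
```

```text
t 12.95 p [530.4  99.5 176.1] F [-0.4  0.1 -0.4] w 50.8 g 36.9 q [-0.29  0.55  0.08  1.88 -0.06  0.72  1.35]
xyz [-0.103, 0.526, 0.051] dr [-0.001, -0.001, 0.001] mm 269.0 deg 0.2
```

Request:
{"op": "play_rows", "data": {
  "xyz": [
    [-0.01,0.08,0],
    [-0.03,0.16,0],
    [-0.05,0.25,0],
    [-0.065,0.34,0],
    [-0.085,0.42,0],
    [-0.095,0.49,0],
    [-0.103,0.526,0.02],
    [-0.103,0.526,0.08],
    [-0.103,0.526,0.16],
    [-0.103,0.526,0.22],
    [-0.103,0.526,0.22],
    [-0.103,0.526,0.22]
  ],
  "dr": [
    [0,0,0],
    [0,0,0],
    [0,0,0],
    [0,0,0],
    [0,0,0],
    [0,0,0],
    [0,0,0],
    [0,0,0],
    [0,0,0],
    [0,0,0],
    [0,0,0],
    [0,0,0]
  ]
}}

```text
clock: 14.15
tcp_pos: [0.5959, 0.3578, 0.0667]
tool_rot: [-0.078, -3.14, 0.003]
ft_force: [-0.2, 0.2, -0.6]
grip_width: 0.051
gripper_force: 37.1
```

Run:
```python
from h import *
st();go(593.7,360,40,87.3);go(593.7,360,12,87.3)
a,_=shot('side','s5');b,_=shot('top','t5')
cv2.imwrite('pics/c5.png',np.hstack([cv2.resize(a[150:210,280:370],(500,333),interpolation=cv2.INTER_CUBIC),cv2.resize(b[180:250,155:218],(300,333),interpolation=cv2.INTER_CUBIC)])[:,:,::-1])
```

```text
t 14.15 p [595.9 357.8  66.7] F [-0.2  0.2 -0.6] w 51.0 g 37.1 q [-0.63  0.88  0.08  1.5  -0.09  0.76  1.01]
xyz [0.004, 0.004, 0.053] dr [-0.001, -0.0, -0.001] mm 27.0 deg 0.2
xyz [0.004, 0.004, 0.109] dr [-0.001, -0.0, -0.001] mm 55.0 deg 0.2
```

View pics/c5.png

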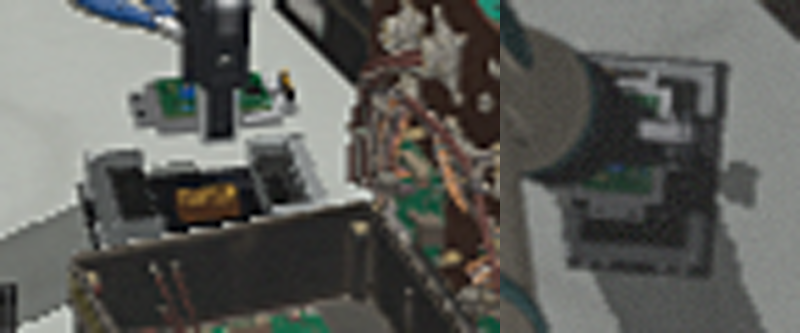

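The board hangs level above the adapter, centred between the rests (left panel: board 130–298, adapter 85–320). Lower it.

Request:
{"op": "play_rows", "data": {
  "xyz": [
    [0,0,0.02],
    [0.001,0.001,0.04],
    [0.002,0.002,0.06],
    [0.003,0.003,0.08],
    [0.003,0.003,0.095],
    [0.003,0.003,0.102],
    [0.003,0.003,0.102],
    [0.003,0.003,0.102],
    [0.003,0.003,0.102]
  ],
  "dr": [
    [0,0,0],
    [0,0,0],
    [0,0,0],
    [0,0,0],
    [0,0,0],
    [0,0,0],
    [0,0,0],
    [0,0,0],
    [0,0,0]
  ]
}}

```text
clock: 15.15
tcp_pos: [0.594, 0.3615, 0.0168]
tool_rot: [0.074, 3.14, 0.001]
ft_force: [0.1, 0.2, -1.7]
grip_width: 0.051
gripper_force: 37.1
```

Run:
```python
from h import *
st();go(593.7,360,10.5,87.3)
```

```text
t 15.15 p [594.  361.5  16.8] F [ 0.1  0.2 -1.7] w 51.0 g 37.1 q [-0.63  0.95  0.07  1.51 -0.09  0.68  1.01]
xyz [0.001, -0.003, 0.013] dr [0.0, 0.001, -0.0] mm 7.0 deg 0.1
```

Request:
{"op": "play_rows", "data": {
  "xyz": [
    [0,-0.001,0.005],
    [0,-0.001,0.009],
    [0,-0.001,0.011],
    [0,-0.001,0.012],
    [0,-0.001,0.012],
    [0,-0.001,0.012]
  ],
  "dr": [
    [0,0,0],
    [0,0,0],
    [0,0,0],
    [0,0,0],
    [0,0,0],
    [0,0,0]
  ]
}}

```text
clock: 15.75
tcp_pos: [0.5936, 0.3608, 0.0103]
tool_rot: [0.074, 3.141, 0.0]
ft_force: [0.1, -0.0, -0.8]
grip_width: 0.0511
gripper_force: 37.1
```

Request:
{"op": "play_rows", "data": {
  "xyz": [
    [0,0,0.001],
    [0,0,0.001],
    [0,0,0.001]
  ],
  "dr": [
    [0,0,0],
    [0,0,0],
    [0,0,0]
  ]
}}

```text
clock: 16.05
tcp_pos: [0.5937, 0.3608, 0.01]
tool_rot: [0.074, 3.141, 0.0]
ft_force: [-0.5, 0.7, 0.2]
grip_width: 0.0513
gripper_force: 37.2
```

Request:
{"op": "play_rows", "data": {
  "xyz": [
    [0,0,0.001],
    [0,0,0.001],
    [0,0,0.001]
  ],
  "dr": [
    [0,0,0],
    [0,0,0],
    [0,0,0]
  ]
}}

```text
clock: 16.35
tcp_pos: [0.5937, 0.3609, 0.0099]
tool_rot: [0.074, 3.14, 0.0]
ft_force: [-1.7, -0.7, 5.3]
grip_width: 0.051
gripper_force: 37.7
```

Request:
{"op": "play_rows", "data": {
  "xyz": [
    [0,0,0.001],
    [0,0,0.001],
    [0,0,0.001]
  ],
  "dr": [
    [0,0,0],
    [0,0,0],
    [0,0,0]
  ]
}}

```text
clock: 16.65
tcp_pos: [0.5937, 0.3609, 0.0099]
tool_rot: [0.074, 3.14, 0.0]
ft_force: [-2.4, -1.5, 8.7]
grip_width: 0.051
gripper_force: 37.9
```

Seated at the expected height. Release and rise.

Request:
{"op": "play_rows", "data": {
  "xyz": [
    [0,0,-0.001],
    [0,0,-0.001],
    [0,0,-0.001],
    [0,0,-0.001],
    [0,0,-0.001],
    [0,0,-0.02],
    [0,0,-0.08],
    [0,0,-0.16],
    [0,0,-0.24],
    [0,0,-0.32],
    [0,0,-0.32],
    [0,0,-0.32]
  ],
  "dr": [
    [0,0,0],
    [0,0,0],
    [0,0,0],
    [0,0,0],
    [0,0,0],
    [0,0,0],
    [0,0,0],
    [0,0,0],
    [0,0,0],
    [0,0,0],
    [0,0,0],
    [0,0,0]
  ],
  "claw": 1
}}

```text
clock: 17.85
tcp_pos: [0.5942, 0.3611, 0.1707]
tool_rot: [0.074, 3.138, 0.003]
ft_force: [-0.3, -0.9, -0.3]
grip_width: 0.0853
gripper_force: 0.0
```

Run:
```python
from h import *
st();go(530,100,175,81.6)
a,_=shot('side','s6')
cv2.imwrite('pics/c6.png',np.hstack([cv2.resize(a[160:220,280:370],(500,333),interpolation=cv2.INTER_CUBIC),cv2.resize(a[240:310,340:405],(300,333),interpolation=cv2.INTER_CUBIC)])[:,:,::-1])
```

```text
t 17.85 p [594.2 361.1 170.7] F [-0.3 -0.9 -0.3] w 85.3 g 0.0 q [-0.64  0.76  0.09  1.44 -0.08  0.95  1.  ]
xyz [0.104, -0.528, -0.01] dr [0.001, 0.001, 0.063] mm 269.0 deg 5.7
```

View pics/c6.png

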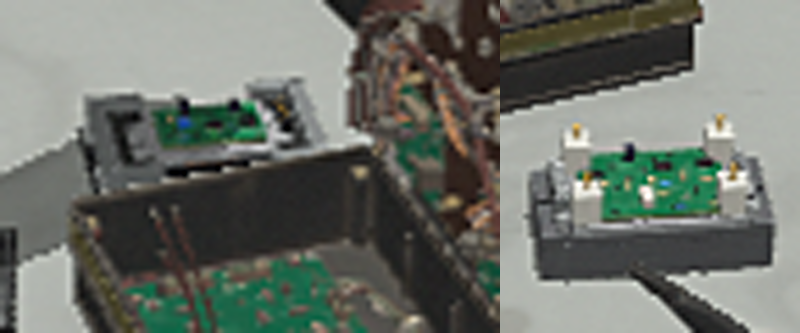

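The control board lies flat inside the stops (left panel, about (205,125)); the power board with its four white blocks is exposed on the sink. Return to the stack.

Request:
{"op": "play_rows", "data": {
  "xyz": [
    [0.02,-0.08,0],
    [0.04,-0.17,0],
    [0.06,-0.27,0],
    [0.08,-0.37,0],
    [0.1,-0.46,0],
    [0.104,-0.528,-0.01],
    [0.104,-0.528,-0.01],
    [0.104,-0.528,-0.01]
  ],
  "dr": [
    [0,0,0.01],
    [0,0,0.02],
    [0,0,0.03],
    [0,0,0.04],
    [0,0,0.05],
    [0,0,0.063],
    [0,0,0.063],
    [0,0,0.063]
  ]
}}

```text
clock: 18.7
tcp_pos: [0.5286, 0.0989, 0.1729]
tool_rot: [-0.232, -3.131, 0.0]
ft_force: [-0.0, 0.5, -0.4]
grip_width: 0.0858
gripper_force: 0.0
```

Run:
```python
from h import *
st();go(622.5,-140.5,100,81.7)
```

```text
t 18.7 p [528.6  98.9 172.9] F [-0.   0.5 -0.4] w 85.8 g 0.0 q [-0.3   0.55  0.1   1.89 -0.08  0.71  1.27]
xyz [-0.257, -0.446, 0.146] dr [-0.0, -0.001, -0.002] mm 267.0 deg 0.2
```

Request:
{"op": "play_rows", "data": {
  "xyz": [
    [-0.04,-0.08,0],
    [-0.09,-0.16,0],
    [-0.14,-0.25,0],
    [-0.19,-0.33,0],
    [-0.23,-0.4,0.02],
    [-0.257,-0.446,0.06],
    [-0.257,-0.446,0.12],
    [-0.257,-0.446,0.146],
    [-0.257,-0.446,0.146],
    [-0.257,-0.446,0.146],
    [-0.257,-0.446,0.146]
  ],
  "dr": [
    [0,0,0],
    [0,0,0],
    [0,0,0],
    [0,0,0],
    [0,0,0],
    [0,0,0],
    [0,0,0],
    [0,0,0],
    [0,0,0],
    [0,0,0],
    [0,0,0]
  ]
}}

```text
clock: 19.8
tcp_pos: [0.6251, -0.1386, 0.1021]
tool_rot: [0.226, 3.131, 0.0]
ft_force: [0.0, -0.2, 0.7]
grip_width: 0.0854
gripper_force: 0.0
```

Run:
```python
from h import *
st();go(622.5,-140.5,17.5,81.7)
```

```text
t 19.8 p [ 625.1 -138.6  102.1] F [ 0.  -0.2  0.7] w 85.4 g 0.0 q [ 0.13  0.77  0.07  1.66 -0.08  0.72  1.67]
xyz [0.005, -0.004, 0.169] dr [0.0, 0.001, 0.0] mm 85.0 deg 0.1
```

Request:
{"op": "play_rows", "data": {
  "xyz": [
    [0.003,-0.002,0.04],
    [0.004,-0.003,0.09],
    [0.004,-0.003,0.13],
    [0.004,-0.003,0.155],
    [0.004,-0.003,0.168],
    [0.004,-0.003,0.168],
    [0.004,-0.003,0.168],
    [0.004,-0.003,0.168]
  ],
  "dr": [
    [0,0,0],
    [0,0,0],
    [0,0,0],
    [0,0,0],
    [0,0,0],
    [0,0,0],
    [0,0,0],
    [0,0,0]
  ]
}}

```text
clock: 20.6
tcp_pos: [0.6225, -0.1412, 0.0179]
tool_rot: [0.229, 3.131, -0.0]
ft_force: [0.2, -0.5, -0.3]
grip_width: 0.0855
gripper_force: 0.0
```

Run:
```python
from h import *
st();go(622.5,-140.5,17.5,81.7)
```

```text
t 20.6 p [ 622.5 -141.2   17.9] F [ 0.2 -0.5 -0.3] w 85.5 g 0.0 q [ 0.14  0.89  0.06  1.69 -0.08  0.56  1.68]
xyz [0.0, 0.001, 0.001] dr [-0.0, 0.001, -0.001] mm 1.0 deg 0.1
```

Request:
{"op": "play_rows", "data": {
  "xyz": [
    [0,0.001,0],
    [0,0.001,0],
    [0,0.001,0],
    [0,0.001,0],
    [0,0.001,0],
    [0,0.001,0],
    [0,0.001,0]
  ],
  "dr": [
    [0,0,0],
    [0,0,0],
    [0,0,0],
    [0,0,0],
    [0,0,0],
    [0,0,0],
    [0,0,0]
  ],
  "claw": 0.45,
  "newtons": 40
}}

```text
clock: 21.3
tcp_pos: [0.6221, -0.1406, 0.0176]
tool_rot: [0.229, 3.132, -0.0]
ft_force: [-1.2, 0.4, 5.4]
grip_width: 0.0568
gripper_force: 42.5
```

Request:
{"op": "play_rows", "data": {
  "xyz": [
    [0,0,-0.01],
    [0,0,-0.025],
    [0,0,-0.045],
    [0,0,-0.08],
    [0,0,-0.14],
    [0,0,-0.21],
    [0,0,-0.25],
    [0,0,-0.25],
    [0,0,-0.25]
  ],
  "dr": [
    [0,0,0],
    [0,0,0],
    [0,0,0],
    [0,0,0],
    [0,0,0],
    [0,0,0],
    [0,0,0],
    [0,0,0],
    [0,0,0]
  ]
}}

```text
clock: 22.2
tcp_pos: [0.6215, -0.1404, 0.142]
tool_rot: [0.229, 3.133, 0.0]
ft_force: [-0.5, 0.1, -3.3]
grip_width: 0.057
gripper_force: 43.3
```

Run:
```python
from h import *
st();go(412.5,-121,142,81.4)
a,_=shot('side','s7'); 
cv2.imwrite('pics/c7.png',cv2.resize(a[170:320,230:430],(800,600))[:,:,::-1])
```

```text
t 22.2 p [ 621.5 -140.4  142. ] F [-0.5  0.1 -3.3] w 57.0 g 43.3 q [ 0.13  0.71  0.08  1.64 -0.07  0.79  1.67]
xyz [0.419, -0.022, -0.0] dr [0.0, 0.0, 0.003] mm 210.0 deg 0.2
```

View pics/c7.png

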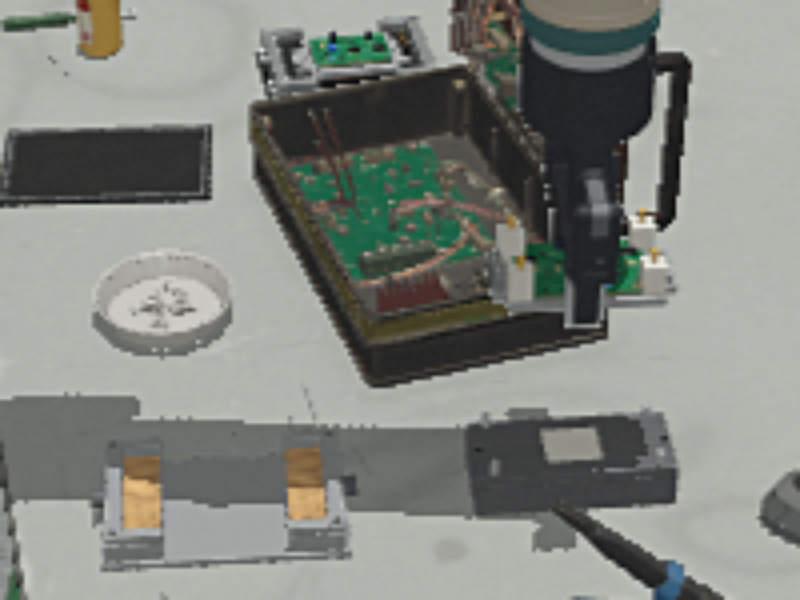

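The power board is lifted and level; the bare heat sink stays put. Holder free at left. Carry it over.

Request:
{"op": "play_rows", "data": {
  "xyz": [
    [0.07,-0.004,0],
    [0.15,-0.008,0],
    [0.23,-0.012,0],
    [0.31,-0.016,0],
    [0.38,-0.02,0],
    [0.42,-0.022,0],
    [0.42,-0.022,0.04],
    [0.42,-0.022,0.1],
    [0.42,-0.022,0.16],
    [0.42,-0.022,0.2],
    [0.42,-0.022,0.2],
    [0.42,-0.022,0.2]
  ],
  "dr": [
    [0,0,0],
    [0,0,0.003],
    [0,0,0.003],
    [0,0,0.003],
    [0,0,0.003],
    [0,0,0.003],
    [0,0,0.003],
    [0,0,0.003],
    [0,0,0.003],
    [0,0,0.003],
    [0,0,0.003],
    [0,0,0.003]
  ]
}}

```text
clock: 23.45
tcp_pos: [0.411, -0.1208, 0.0401]
tool_rot: [-0.237, -3.129, 0.0]
ft_force: [0.2, 0.4, -2.7]
grip_width: 0.0569
gripper_force: 43.8
```

Run:
```python
from h import *
st();go(412,-121,8,81.4)
a,_=shot('side','s8');b,_=shot('top','t8') 
cv2.imwrite('pics/c8.png',np.hstack([cv2.resize(a[235:325,240:340],(444,400)),cv2.resize(b[240:320,310:380],(350,400))])[:,:,::-1])
```

```text
t 23.45 p [ 411.  -120.8   40.1] F [ 0.2  0.4 -2.7] w 56.9 g 43.8 q [ 0.06  0.71  0.24  2.26 -0.71  0.24  2.36]
xyz [-0.002, -0.0, 0.064] dr [-0.0, -0.002, -0.001] mm 32.0 deg 0.2
```

View pics/c8.png

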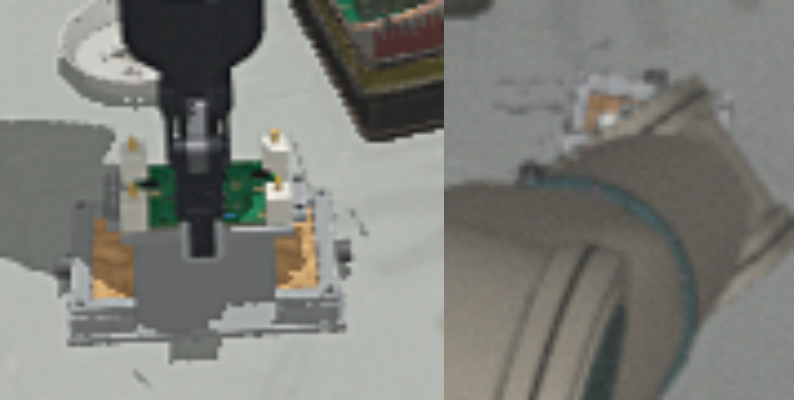

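The board is centred over the holder lengthwise (left panel: board 105–305, holder 70–345). Joint 6 is near its limit, so I lower carefully.

Request:
{"op": "play_rows", "data": {
  "xyz": [
    [0,0,0.01],
    [0,0,0.02],
    [0,0,0.03],
    [0,0,0.03],
    [0,0,0.03]
  ],
  "dr": [
    [0,0,0],
    [0,0,0],
    [0,0,0],
    [0,0,0],
    [0,0,0]
  ]
}}

```text
clock: 24.05
tcp_pos: [0.412, -0.1207, 0.0266]
tool_rot: [-0.236, -3.132, -0.001]
ft_force: [-0.4, -0.1, -1.4]
grip_width: 0.0569
gripper_force: 43.8
```

Run:
```python
from h import *
st();go(412,-121,8,81.4)
```

```text
t 24.05 p [ 412.  -120.7   26.6] F [-0.4 -0.1 -1.4] w 56.9 g 43.8 q [ 0.03  0.75  0.28  2.27 -0.93  0.24  2.58]
xyz [-0.0, -0.001, 0.037] dr [0.0, -0.001, -0.0] mm 19.0 deg 0.1
```

Joint 5 is heading for its limit on this side with about 20 mm still to go. I back off and re-enter with the wrist on the other branch (q5 positive): swing right first, then come in close.

Run:
```python
from h import *
go(412,-121,140,81.4);go(460,-420,150,81.4)
```

```text
xyz [0.0, -0.001, -0.227] dr [0.0, -0.001, -0.0] mm 113.0 deg 0.1
xyz [-0.185, -0.577, -0.247] dr [0.0, -0.001, -0.0] mm 327.0 deg 0.1
```

Request:
{"op": "play_rows", "data": {
  "xyz": [
    [0,0,-0.04],
    [0,0,-0.1],
    [0,0,-0.18],
    [0,0,-0.23],
    [0,0,-0.24],
    [0,0,-0.24]
  ],
  "dr": [
    [0,0,0],
    [0,0,0],
    [0,0,0],
    [0,0,0],
    [0,0,0],
    [0,0,0]
  ]
}}

```text
clock: 24.65
tcp_pos: [0.4126, -0.1206, 0.1472]
tool_rot: [0.236, 3.132, 0.0]
ft_force: [-0.2, 0.0, -1.3]
grip_width: 0.0569
gripper_force: 43.9
```

Run:
```python
from h import *
st();go(470,-410,150,81.4)
```

```text
t 24.65 p [ 412.6 -120.6  147.2] F [-0.2  0.  -1.3] w 56.9 g 43.9 q [-0.25  0.56  0.68  2.21 -0.65  0.58  2.34]
xyz [-0.2, -0.555, -0.005] dr [0.0, 0.001, -0.0] mm 295.0 deg 0.1
```

Build a quick kinematic model from the logged joint/TCP pairs to plan the wrist branch.

```bash
cat > kin.py <<'E'
import numpy as np
from scipy.spatial.transform import Rotation as R
from scipy.optimize import least_squares
D=[([0.6246,-.138,.0633],[.13,.82,.07,1.68,-.08,.64,1.67]),([.4198,-.3117,.0247],[.58,.78,0,2.02,-.01,.35,2.17]),([.5937,.3600,.0667],[-.63,.88,.08,1.5,-.09,.76,1.01]),
([.5940,.3615,.0168],[-.63,.95,.07,1.51,-.09,.68,1.01]),([.4807,.0974,.2603],[-.31,.37,.07,1.92,-.03,.86,1.2]),([.4110,-.1208,.0401],[.06,.71,.24,2.26,-.71,.24,2.36]),([.412,-.1207,.0266],[.03,.75,.28,2.27,-.93,.24,2.58]),([.4126,-.1206,.1472],[-.25,.56,.68,2.21,-.65,.58,2.34]),([.4201,-.3123,.1608],[.58,.55,.01,1.94,-.01,.65,2.17]),([.19672,.61896,.23052],[-1.329,.629,.038,1.518,-.027,.996,-.02])]
def T(q,p):
    d,a,b,c,e1,e2=p; s=-1  # z-axis joints turn negatively
    M=R.identity(); x=np.array([0,0,d])
    for i in range(7):
        M=M*R.from_euler('z' if i%2==0 else 'y',s*q[i] if i%2==0 else q[i])
        if i==2: x=x+M.apply([e1,0,a])
        if i==3: x=x+M.apply([e2,0,b])
        if i==6: x=x+M.apply([0,0,c])
    return x,M
E
cat > fitk.py <<'E'
from kin import *
f=lambda p:np.concatenate([1000*(T(q,p)[0]-x) for x,q in D])
r=least_squares(f,[.34,.4,.4,.3,0,0]); print(np.round(r.x,4)); print(np.round(r.fun.reshape(-1,3),0).tolist())
for x,q in D: print(np.round(T(q,r.x)[1].as_matrix()[:,2],2),end=' ')
print(); print(np.round([T(q,r.x)[1].as_matrix()[:,1] for _,q in D],2).tolist())
np.save('p.npy',r.x)
E
python3 fitk.py
```

```text
[0.8714 0.5161 0.387  0.8204 0.0388 0.0047]
[[0.0, 23.0, -1.0], [7.0, 35.0, -0.0], [-17.0, 19.0, 1.0], [-22.0, 18.0, 0.0], [8.0, 28.0, -0.0], [5.0, 16.0, 1.0], [-5.0, 19.0, -0.0], [5.0, 2.0, -1.0], [26.0, 16.0, -1.0], [-24.0, 14.0, 0.0]]
[ 0. -0. -1.] [-0.01  0.01 -1.  ] [ 0.  0. -1.] [ 0.  0. -1.] [-0.01 -0.   -1.  ] [ 0. -0. -1.] [-0.  0. -1.] [-0. -0. -1.] [ 0. -0. -1.] [-0. -0. -1.] 
[[-0.99, 0.14, -0.0], [-1.0, -0.01, 0.01], [-1.0, 0.05, -0.0], [-1.0, 0.04, -0.0], [-0.99, 0.15, 0.01], [-0.99, 0.15, -0.0], [-0.99, 0.14, 0.0], [-0.99, 0.15, 0.0], [-1.0, -0.0, -0.0], [-0.95, 0.3, 0.0]]
```

```bash
sed -i 's/d,a,b,c,e1,e2=p/d,a,b,c,e1,e2,f1,f2,f3=p/; s/M.apply(\[e1,0,a\])/M.apply([e1,f1,a])/; s/M.apply(\[e2,0,b\])/M.apply([e2,f2,b])/; s/M.apply(\[0,0,c\])/M.apply([0,f3,c])/' kin.py
sed -i 's/0,0\]); print/0,0,0,0,0]); print/' fitk.py; python3 fitk.py
```

```text
[-7.0200e-02  5.5530e-01  3.8030e-01 -5.6400e-02  1.6000e-03 -3.7000e-03
 -1.3358e+00  1.3073e+00 -2.0000e-04]
[[-1.0, 1.0, 0.0], [2.0, 1.0, -2.0], [0.0, -0.0, 2.0], [-1.0, 2.0, 0.0], [1.0, 1.0, -4.0], [3.0, -3.0, 2.0], [0.0, -1.0, 1.0], [-6.0, 1.0, 2.0], [2.0, -2.0, -2.0], [0.0, -0.0, 0.0]]
[ 0. -0. -1.] [-0.01  0.01 -1.  ] [ 0.  0. -1.] [ 0.  0. -1.] [-0.01 -0.   -1.  ] [ 0. -0. -1.] [-0.  0. -1.] [-0. -0. -1.] [ 0. -0. -1.] [-0. -0. -1.] 
[[-0.99, 0.14, -0.0], [-1.0, -0.01, 0.01], [-1.0, 0.05, -0.0], [-1.0, 0.04, -0.0], [-0.99, 0.15, 0.01], [-0.99, 0.15, -0.0], [-0.99, 0.14, 0.0], [-0.99, 0.15, 0.0], [-1.0, -0.0, -0.0], [-0.95, 0.3, 0.0]]
```

```bash
cat >> kin.py <<'E'
LO=np.array([-3.06,-.37,-1.25,.18,-1.1,.23,-2.94]);HI=np.array([3.06,2.12,1.32,2.47,4.24,1.98,2.94])
try: P=np.load('p.npy')
except Exception: P=None
def Rt(yaw):
    a=np.deg2rad(yaw+180); y=np.array([np.cos(a),np.sin(a),0]); z=np.array([0,0,-1.]); return R.from_matrix(np.stack([np.cross(y,z),y,z],1))
def err(q,x,M0):
    x1,M=T(q,P); return np.concatenate([(x-x1),(M0*M.inv()).as_rotvec()*.5])
def ik(q0,x,yaw,q3=None):
    M0=Rt(yaw); f=lambda q:np.concatenate([err(q,x,M0),[0 if q3 is None else (q[2]-q3)]])
    r=least_squares(f,q0); return r.x,np.abs(r.fun).max()
E
python3 - <<'E'
from kin import *
for z in(.0056,.05,.14):
  for x,y in((.412,-.121),):
    for s in(-1,1):
      q0=np.array([.03 if s<0 else .5,.75,.28*-s,2.27,.93*s,.24,2.58 if s<0 else .9])
      for q3 in(np.arange(.1,1.3,.15)*-s):
        q,e=ik(q0,np.array([x,y,z]),81.4,q3); q0=q if e<1e-4 else q0
        ok=((q>LO)&(q<HI)).all()
        print(z,s,np.round(q,2).tolist(),'%.0e'%e,'OK' if ok else '')
E
```

```text
0.0056 -1 [0.15, 0.78, 0.1, 2.27, -0.65, 0.12, 3.86] 7e-11 
0.0056 -1 [0.05, 0.8, 0.25, 2.27, -1.12, 0.2, 4.33] 6e-14 
0.0056 -1 [-0.05, 0.83, 0.4, 2.27, -1.31, 0.3, 4.52] 5e-12 
0.0056 -1 [-0.14, 0.87, 0.55, 2.27, -1.41, 0.42, 4.62] 2e-15 
0.0056 -1 [-0.23, 0.93, 0.7, 2.27, -1.46, 0.55, 4.67] 7e-10 
0.0056 -1 [-0.31, 1.01, 0.85, 2.27, -1.5, 0.69, 4.71] 5e-10 
0.0056 -1 [-0.37, 1.11, 1.0, 2.27, -1.53, 0.85, 4.74] 9e-10 
0.0056 -1 [-0.42, 1.22, 1.15, 2.27, -1.55, 1.03, 4.76] 1e-09 
0.0056 1 [0.29, 0.77, -0.1, 2.27, 0.6, 0.12, 2.61] 5e-10 
0.0056 1 [0.39, 0.77, -0.25, 2.27, 1.01, 0.21, 2.2] 2e-15 
0.0056 1 [0.49, 0.79, -0.4, 2.27, 1.18, 0.3, 2.03] 8e-13 OK
0.0056 1 [0.59, 0.82, -0.55, 2.27, 1.27, 0.41, 1.94] 1e-08 OK
0.0056 1 [0.69, 0.86, -0.7, 2.27, 1.32, 0.53, 1.89] 5e-10 OK
0.0056 1 [0.78, 0.92, -0.85, 2.27, 1.36, 0.65, 1.85] 2e-10 OK
0.0056 1 [0.86, 0.99, -1.0, 2.27, 1.39, 0.8, 1.82] 4e-10 OK
0.0056 1 [0.93, 1.08, -1.15, 2.27, 1.41, 0.95, 1.8] 7e-10 OK
0.05 -1 [0.15, 0.67, 0.1, 2.26, -0.3, 0.22, 3.51] 1e-09 
0.05 -1 [0.05, 0.69, 0.25, 2.26, -0.67, 0.26, 3.89] 5e-12 
0.05 -1 [-0.05,
[... 1033 characters left out ...]
] 1e-10 
0.14 -1 [-0.26, 0.59, 0.7, 2.2, -0.71, 0.58, 3.97] 2e-10 
0.14 -1 [-0.34, 0.65, 0.85, 2.2, -0.84, 0.65, 4.12] 3e-10 
0.14 -1 [-0.41, 0.73, 1.0, 2.2, -0.96, 0.75, 4.25] 7e-10 
0.14 -1 [-0.47, 0.82, 1.15, 2.2, -1.06, 0.87, 4.37] 1e-09 
0.14 1 [0.29, 0.47, -0.1, 2.2, 0.1, 0.47, 3.1] 2e-08 
0.14 1 [0.4, 0.48, -0.25, 2.2, 0.25, 0.48, 2.95] 3e-10 
0.14 1 [0.51, 0.49, -0.4, 2.2, 0.38, 0.51, 2.8] 2e-10 OK
0.14 1 [0.61, 0.51, -0.55, 2.2, 0.51, 0.55, 2.67] 1e-10 OK
0.14 1 [0.71, 0.54, -0.7, 2.2, 0.63, 0.6, 2.54] 8e-11 OK
0.14 1 [0.81, 0.58, -0.85, 2.2, 0.73, 0.66, 2.42] 2e-10 OK
0.14 1 [0.9, 0.64, -1.0, 2.2, 0.83, 0.75, 2.31] 4e-10 OK
0.14 1 [0.97, 0.71, -1.15, 2.2, 0.92, 0.84, 2.21] 8e-10 OK
```

```bash
cat >> kin.py <<'E'
def jac(q,x,M0):
    J=np.zeros((6,7)); e=err(q,x,M0)
    for i in range(7):
        d=q.copy(); d[i]+=1e-5; J[:,i]=-(err(d,x,M0)-e)/1e-5
    return J,e
def walk(q,pts,k=0.0,lam=1e-3,n=40,qref=None):
    q=np.array(q,float)
    for x0,x1,y0,y1 in pts:
        for t in np.linspace(0,1,n+1)[1:]:
            x=np.array(x0)+(np.array(x1)-x0)*t; M=Rt(y0+(y1-y0)*t)
            for _ in range(4):
                J,e=jac(q,x,M); act=np.ones(7,bool)
                for _ in range(4):
                    Ja=J*act; dq=Ja.T@np.linalg.solve(Ja@Ja.T+lam**2*np.eye(6),e)
                    if qref is not None: dq+= k*(np.eye(7)-np.linalg.pinv(Ja)@Ja)@(qref-q)*act
                    bad=((q+dq<LO+.01)|(q+dq>HI-.01))&act
                    if not bad.any(): break
                    act&=~bad
                q=np.clip(q+dq,LO+.01,HI-.01)
    return q
E
python3 - <<'E'
from kin import *
# offset 90deg in the model's yaw
h=lambda z:[.412,-.121,z]
Y=81.4-90
q=np.array([.13,.71,.08,1.64,-.07,.79,1.67])
a=walk(q,[([.6215,-.1404,.142],[.4115,-.121,.142],Y,Y),(h(.142),h(.0401),Y,Y)]);print('40',np.round(a,2),'obs .06 .71 .24 2.26 -.71 .24 2.36')
b=walk([.06,.71,.24,2.26,-.71,.24,2.36],[(h(.0401),h(.0266),Y,Y)]);print('26',np.round(b,2),'obs .03 .75 .28 2.27 -.93 .24 2.58')
c=walk([.03,.75,.28,2.27,-.93,.24,2.58],[(h(.0266),h(.147),Y,Y)]);print('147',np.round(c,2),'obs -.25 .56 .68 2.21 -.65 .58 2.34')
d=walk([.69-.55,.69,.08,1.63,-.07,.83,1.66],[([.6214,-.14,.16],[.42,-.312,.16],Y-0,90-90)]);print('tray',np.round(d,2),'obs .58 .55 .01 1.94 -.01 .65 2.17')
E
```

```text
40 [ 0.04  0.72  0.27  2.27 -0.79  0.25  2.44] obs .06 .71 .24 2.26 -.71 .24 2.36
26 [ 0.02  0.75  0.29  2.27 -0.97  0.24  2.61] obs .03 .75 .28 2.27 -.93 .24 2.58
147 [-0.24  0.57  0.67  2.2  -0.65  0.58  2.34] obs -.25 .56 .68 2.21 -.65 .58 2.34
tray [ 0.58  0.54  0.01  1.95 -0.01  0.65  2.16] obs .58 .55 .01 1.94 -.01 .65 2.17
```

The simulation reproduces the controller's behaviour, so I search for a short safe path that ends on the feasible branch.

```bash
cat > srch.py <<'E'
from kin import *
import sys
rng=np.random.default_rng(0); Y=81.4-90
q0=np.array([-.25,.56,.68,2.21,-.65,.58,2.34]); c=[.4126,-.1206,.1472]; tgt=[.412,-.121,.0056]
res=[]
import time; t0=time.time()
while time.time()-t0<400:
    k=rng.integers(1,3); pts=[(c,Y)]
    for _ in range(k):
        y=rng.uniform(-.36,-.08); x=rng.uniform(.36,.6) ; pts.append(([x,y,rng.uniform(.12,.26)],Y+rng.choice([-180,-120,-90,-60,0,60,90,120,180])))
    Yf=Y+rng.choice([0,-180,180]); pts+=[([.412,-.121,.14],Yf),(tgt,Yf)]
    q=walk(q0,[(a[0],b[0],a[1],b[1]) for a,b in zip(pts,pts[1:])],n=12)
    e=np.abs(err(q,np.array(tgt),Rt(Yf))).max()
    if e<1e-3:
        m=np.minimum(q-LO,HI-q)[[2,4,6]].min(); L=sum(np.linalg.norm(np.subtract(b[0],a[0]))+abs(b[1]-a[1])/180 for a,b in zip(pts,pts[1:]))
        res.append((L,m,q,pts))
res.sort(key=lambda r:r[0]); print(len(res))
for L,m,q,p in res[:8]: print(round(L,2),round(m,2),np.round(q,2).tolist(),[(np.round(a,3).tolist(),round(b-Y)) for a,b in p])
E
timeout 500 python3 srch.py
```

```text
293
1.21 0.91 [0.45, 0.78, -0.34, 2.27, 1.13, 0.27, 0.51] [([0.413, -0.121, 0.147], 0), ([0.392, -0.316, 0.197], 60), ([0.415, -0.135, 0.142], 0), ([0.412, -0.121, 0.14], 0), ([0.412, -0.121, 0.006], 0)]
1.26 0.9 [0.46, 0.78, -0.35, 2.27, 1.14, 0.27, 0.5] [([0.413, -0.121, 0.147], 0), ([0.401, -0.109, 0.141], 60), ([0.378, -0.326, 0.195], 60), ([0.412, -0.121, 0.14], 0), ([0.412, -0.121, 0.006], 0)]
1.27 0.94 [0.43, 0.78, -0.31, 2.27, 1.09, 0.24, 0.55] [([0.413, -0.121, 0.147], 0), ([0.399, -0.343, 0.211], 60), ([0.412, -0.121, 0.14], 0), ([0.412, -0.121, 0.006], 0)]
1.27 0.9 [0.46, 0.78, -0.35, 2.27, 1.14, 0.27, 0.5] [([0.413, -0.121, 0.147], 0), ([0.416, -0.126, 0.211], 90), ([0.412, -0.121, 0.14], 0), ([0.412, -0.121, 0.006], 0)]
1.29 0.91 [0.46, 0.78, -0.34, 2.27, 1.13, 0.27, 0.51] [([0.413, -0.121, 0.147], 0), ([0.363, -0.155, 0.191], 90), ([0.412, -0.121, 0.14], 0), ([0.412, -0.121, 0.006], 0)]
1.29 0.89 [0.46, 0.78, -0.36, 2.27, 1.15, 0.27, 0.5] [([0.413, -0.121, 0.147], 0), ([0.393, -0.121, 0.219], 90), ([0.412, -0.121, 0.14], 0), ([0.412, -0.121, 0.006], 0)]
1.3 0.92 [0.45, 0.78, -0.33, 2.27, 1.12, 0.26, 0.52] [([0.413, -0.121, 0.147], 0), ([0.415, -0.197, 0.167], 90), ([0.412, -0.121, 0.14], 0), ([0.412, -0.121, 0.006], 0)]
1.31 0.94 [0.43, 0.78, -0.31, 2.27, 1.1, 0.25, 0.54] [([0.413, -0.121, 0.147], 0), ([0.436, -0.356, 0.234], 60), ([0.412, -0.121, 0.14], 0), ([0.412, -0.121, 0.006], 0)]
```

Found: rise about 65 mm while yawing 90°, then unwind while coming back down. Doing that.

Request:
{"op": "play_rows", "data": {
  "xyz": [
    [0,0,-0.01],
    [0,0,-0.02],
    [0,0,-0.03],
    [0,0,-0.045],
    [0,0,-0.055],
    [0,0,-0.065],
    [0,0,-0.08],
    [0,0,-0.09],
    [0,0,-0.1],
    [0,0,-0.11],
    [0,0,-0.12],
    [0,0,-0.12]
  ],
  "dr": [
    [0,0,-0.08],
    [0,0,-0.17],
    [0,0,-0.26],
    [0,0,-0.35],
    [0,0,-0.44],
    [0,0,-0.53],
    [0,0,-0.62],
    [0,0,-0.71],
    [0,0,-0.8],
    [0,0,-0.89],
    [0,0,-0.97],
    [0,0,-1]
  ]
}}

```text
clock: 25.85
tcp_pos: [0.4121, -0.1206, 0.2064]
tool_rot: [-2.051, 2.377, 0.003]
ft_force: [0.5, 0.5, -2.1]
grip_width: 0.0564
gripper_force: 43.9
```

Run:
```python
from h import *
from kin import walk,err,Rt
st(); go(412,-121,140,81.4)
q=env.state()['joint_positions'];Y=81.4-90; p=env.state()['tcp_pos']
for z in(.14,.0056):
    print(np.round(walk(q,[(p,[.412,-.121,.14],Y+90,Y),([.412,-.121,.14],[.412,-.121,z],Y,Y)]),2))
```

```text
t 25.85 p [ 412.1 -120.6  206.4] F [ 0.5  0.5 -2.1] w 56.4 g 43.9 q [ 0.55  0.38 -0.44  2.12  0.25  0.69  2.94]
xyz [0.001, 0.0, 0.133] dr [-0.001, 0.001, -0.998] mm 66.0 deg 89.8
[ 0.19  0.48  0.04  2.2  -0.04  0.46  1.68]
[ 0.44  0.78 -0.32  2.27  1.11  0.25  0.53]
```

Run:
```python
from h import *
from kin import walk,err,Rt
q=env.state()['joint_positions'];Y=81.4-90; p=env.state()['tcp_pos']; H=lambda z:[.412,-.121,z]
for z in(.14,.1,.08,.06):
    a=walk(q,[(p,H(z),Y+90,Y+90)]);b=walk(a,[(H(z),H(z),Y+90,Y)]);c=walk(b,[(H(z),H(.0056),Y,Y)])
    print(z,np.round(a,2),np.round(b,2),np.round(c,2))
```

```text
0.14 [ 0.48  0.49 -0.37  2.2   0.35  0.5   2.84] [ 0.16  0.48  0.09  2.2  -0.09  0.46  1.74] [ 0.01  0.8   0.31  2.26 -1.08  0.25  2.73]
0.1 [ 0.43  0.56 -0.29  2.24  0.42  0.39  2.78] [ 0.15  0.56  0.1   2.24 -0.16  0.35  1.81] [ 0.01  0.79  0.31  2.26 -1.08  0.25  2.72]
0.08 [ 0.4   0.6  -0.25  2.25  0.45  0.33  2.75] [ 0.15  0.61  0.1   2.25 -0.19  0.29  1.84] [ 0.02  0.79  0.3   2.26 -1.08  0.24  2.72]
0.06 [ 0.36  0.65 -0.21  2.26  0.47  0.28  2.73] [ 0.25  0.64 -0.05  2.26  0.12  0.24  1.52] [ 0.43  0.78 -0.31  2.27  1.1   0.24  0.54]
```

Run:
```python
from h import *
from kin import walk,err,Rt
q=env.state()['joint_positions'];Y=81.4-90; p=env.state()['tcp_pos']; H=lambda z:[.412,-.121,z]
for th in(90,110,130):
  for z1 in(.14,.2):
    for X in([.412,-.121,.2],[.55,-.16,.2],[.5,-.3,.2]):
      a=walk(q,[(p,H(z1),Y+90,Y+90),(H(z1),H(z1),Y+90,Y+th)],n=20);b=walk(a,[(H(z1),X,Y+th,Y+th),(X,X,Y+th,Y)],n=20);d=walk(b,[(X,H(.08),Y,Y)],n=20);c=walk(d,[(H(.08),H(.0056),Y,Y)],n=20)
      print(th,z1,X,np.round(a,2)[[2,4,6]],'|',np.round(b,2)[[2,4]],'|',np.round(d,2)[[2,4]],'|',np.round(c,2)[[2,4,5,6]])
```

```text
90 0.14 [0.412, -0.121, 0.2] [-0.37  0.35  2.84] | [-0.  0.] | [-0.    0.01] | [-0.31  1.1   0.24  0.54]
90 0.14 [0.55, -0.16, 0.2] [-0.37  0.35  2.84] | [ 0. -0.] | [-0.  0.] | [-0.32  1.11  0.25  0.53]
90 0.14 [0.5, -0.3, 0.2] [-0.37  0.35  2.84] | [-0.42  0.3 ] | [-0.24  0.43] | [-0.32  1.11  0.25  0.53]
90 0.2 [0.412, -0.121, 0.2] [-0.44  0.26  2.92] | [-0.01  0.  ] | [-0.01  0.01] | [-0.33  1.11  0.25  0.53]
90 0.2 [0.55, -0.16, 0.2] [-0.44  0.26  2.92] | [ 0. -0.] | [-0.  0.] | [-0.32  1.11  0.25  0.53]
90 0.2 [0.5, -0.3, 0.2] [-0.44  0.26  2.92] | [-0.43  0.3 ] | [-0.25  0.44] | [-0.32  1.11  0.25  0.53]
110 0.14 [0.412, -0.121, 0.2] [-0.66  0.6   2.93] | [-0.41  0.24] | [-0.23  0.42] | [-0.32  1.1   0.25  0.54]
110 0.14 [0.55, -0.16, 0.2] [-0.66  0.6   2.93] | [-0.47  0.33] | [-0.3   0.51] | [-0.32  1.11  0.25  0.53]
110 0.14 [0.5, -0.3, 0.2] [-0.66  0.6   2.93] | [-0.76  0.54] | [-0.54  0.79] | [-0.31  1.1   0.24  0.54]
110 0.2 [0.412, -0.121, 0.2] [-0.96  0.57  2.92] | [-0.41  0.24] | [-0.24  0.42] | [-0.32  1.11  0.25  0.54]
110 0.2 [0.55, -0.16, 0.2] [-0.96  0.57  2.92] | [-0.46  0.32] | [-0.29  0.5 ] | [-0.32  1.11  0.25  0.53]
110 0.2 [0.5, -0.3, 0.2] [-0.96  0.57  2.92] | [-0.78  0.55] | [-0.56  0.81] | [-0.32  1.11  0.25  0.53]
130 0.14 [0.412, -0.121, 0.2] [-1.14  0.91  2.92] | [-0.63  0.37] | [-0.39  0.63] | [-0.32  1.1   0.25  0.54]
130 0.14 [0.55, -0.16, 0.2] [-1.14  0.91  2.92] | [-0.71  0.5 ] | [-0.5   0.75] | [-0.31  1.1   0.24  0.54]
130 0.14 [0.5, -0.3, 0.2] [-1.14  0.91  2.92] | [-0.75  0.53] | [-0.53  0.78] | [-0.32  1.11  0.25  0.53]
130 0.2 [0.412, -0.121, 0.2] [-1.19  0.83  2.92] | [-0.61  0.36] | [-0.37  0.61] | [-0.32  1.11  0.25  0.53]
130 0.2 [0.55, -0.16, 0.2] [-1.19  0.83  2.92] | [-0.68  0.48] | [-0.47  0.72] | [-0.31  1.1   0.24  0.54]
130 0.2 [0.5, -0.3, 0.2] [-1.19  0.83  2.92] | [-0.75  0.53] | [-0.53  0.78] | [-0.32  1.11  0.25  0.53]
```

Move to (0.50, −0.30, 0.20) at the present yaw, unwind there, then come back in.

Run:
```python
from h import *
go(500,-300,205,171.4)
```

```text
xyz [0.329, -0.227, 0.002] dr [-0.0, 0.002, 0.002] mm 200.0 deg 0.2
```

Request:
{"op": "play_rows", "data": {
  "xyz": [
    [0.07,-0.05,0],
    [0.14,-0.1,0],
    [0.21,-0.15,0],
    [0.28,-0.19,0],
    [0.32,-0.22,0],
    [0.329,-0.227,0],
    [0.329,-0.227,0],
    [0.329,-0.227,0]
  ],
  "dr": [
    [0,0,0],
    [0,0,0],
    [0,0,0],
    [0,0,0],
    [0,0,0],
    [0,0,0],
    [0,0,0],
    [0,0,0]
  ]
}}

```text
clock: 26.65
tcp_pos: [0.4992, -0.2988, 0.206]
tool_rot: [-2.049, 2.38, 0.004]
ft_force: [0.1, 0.4, -1.2]
grip_width: 0.0564
gripper_force: 43.9
```

Request:
{"op": "play_rows", "data": {
  "xyz": [
    [0,0,0],
    [0,0,0],
    [0,0,0],
    [0,0,0],
    [0,0,0],
    [0,0,0],
    [0,0,0],
    [0,0,0],
    [0,0,0],
    [0,0,0],
    [0,0,0],
    [0,0,0]
  ],
  "dr": [
    [0,0,0.08],
    [0,0,0.17],
    [0,0,0.26],
    [0,0,0.35],
    [0,0,0.44],
    [0,0,0.53],
    [0,0,0.62],
    [0,0,0.71],
    [0,0,0.8],
    [0,0,0.89],
    [0,0,0.97],
    [0,0,1]
  ]
}}

```text
clock: 27.85
tcp_pos: [0.4998, -0.2982, 0.2072]
tool_rot: [-0.238, -3.132, -0.0]
ft_force: [-1.3, -0.0, -2.1]
grip_width: 0.0568
gripper_force: 43.9
```

Run:
```python
from h import *
st(); go(412,-121,80,81.4)
```

```text
t 27.85 p [ 499.8 -298.2  207.2] F [-1.3 -0.  -2.1] w 56.8 g 43.9 q [ 0.76  0.59 -0.41  1.73  0.29  0.89  1.64]
xyz [0.227, 0.324, 0.255] dr [0.0, -0.0, -0.001] mm 235.0 deg 0.1
```

As predicted (q3 −0.41, q5 +0.29). Back over the holder.

Request:
{"op": "play_rows", "data": {
  "xyz": [
    [0.04,0.06,0.01],
    [0.09,0.13,0.03],
    [0.14,0.2,0.06],
    [0.18,0.26,0.1],
    [0.21,0.3,0.14],
    [0.227,0.324,0.19],
    [0.227,0.324,0.24],
    [0.227,0.324,0.255],
    [0.227,0.324,0.28],
    [0.227,0.324,0.31],
    [0.227,0.324,0.33],
    [0.227,0.324,0.33]
  ],
  "dr": [
    [0,0,0],
    [0,0,0],
    [0,0,0],
    [0,0,0],
    [0,0,0],
    [0,0,0],
    [0,0,0],
    [0,0,0],
    [0,0,0],
    [0,0,0],
    [0,0,0],
    [0,0,0]
  ]
}}

```text
clock: 29.05
tcp_pos: [0.4118, -0.1227, 0.0417]
tool_rot: [-0.235, -3.132, -0.001]
ft_force: [-0.7, 0.4, -1.9]
grip_width: 0.0567
gripper_force: 43.9
```

Run:
```python
from h import *
st(); go(412,-121,10,81.4)
```

```text
t 29.05 p [ 411.8 -122.7   41.7] F [-0.7  0.4 -1.9] w 56.7 g 43.9 q [ 0.36  0.7  -0.2   2.26  0.57  0.24  1.07]
xyz [0.0, 0.003, 0.063] dr [0.0, -0.0, 0.0] mm 32.0 deg 0.1
```

Request:
{"op": "play_rows", "data": {
  "xyz": [
    [0,0.001,0.01],
    [0,0.002,0.02],
    [0,0.002,0.03],
    [0,0.002,0.04],
    [0,0.002,0.05],
    [0,0.002,0.057],
    [0,0.002,0.062],
    [0,0.002,0.065],
    [0,0.002,0.066],
    [0,0.002,0.066]
  ],
  "dr": [
    [0,0,0],
    [0,0,0],
    [0,0,0],
    [0,0,0],
    [0,0,0],
    [0,0,0],
    [0,0,0],
    [0,0,0],
    [0,0,0],
    [0,0,0]
  ]
}}

```text
clock: 30.05
tcp_pos: [0.4123, -0.1224, 0.009]
tool_rot: [0.236, 3.132, -0.0]
ft_force: [-0.1, -0.2, -2.2]
grip_width: 0.0567
gripper_force: 43.9
```

Run:
```python
from h import *
st(); go(412,-121,6.5,81.4)
```

```text
t 30.05 p [ 412.3 -122.4    9. ] F [-0.1 -0.2 -2.2] w 56.7 g 43.9 q [ 0.42  0.78 -0.29  2.26  1.04  0.24  0.6 ]
xyz [0.001, 0.003, 0.005] dr [-0.0, 0.0, -0.0] mm 3.0 deg 0.0
```

Request:
{"op": "play_rows", "data": {
  "xyz": [
    [0,0.002,0.002],
    [0,0.002,0.004],
    [0,0.002,0.005],
    [0,0.002,0.005],
    [0,0.002,0.005]
  ],
  "dr": [
    [0,0,0],
    [0,0,0],
    [0,0,0],
    [0,0,0],
    [0,0,0]
  ]
}}

```text
clock: 30.55
tcp_pos: [0.4123, -0.1213, 0.0063]
tool_rot: [-0.237, -3.133, -0.0]
ft_force: [0.6, 0.0, -2.1]
grip_width: 0.0565
gripper_force: 43.9
```

Request:
{"op": "play_rows", "data": {
  "xyz": [
    [0,0,0.001],
    [0,0,0.002],
    [0,0,0.002],
    [0,0,0.002]
  ],
  "dr": [
    [0,0,0],
    [0,0,0],
    [0,0,0],
    [0,0,0]
  ]
}}

```text
clock: 30.95
tcp_pos: [0.4124, -0.1214, 0.0056]
tool_rot: [0.237, 3.132, -0.0]
ft_force: [-0.3, 0.4, 5.1]
grip_width: 0.0568
gripper_force: 44.5
```

Contact at the expected height. Release and rise.

Request:
{"op": "play_rows", "data": {
  "xyz": [
    [0,0,0],
    [0,0,0],
    [0,0,0],
    [0,0,0],
    [0,0,0],
    [0,0,-0.02],
    [0,0,-0.06],
    [0,0,-0.12],
    [0,0,-0.19],
    [0,0,-0.26],
    [0,0,-0.28],
    [0,0,-0.28]
  ],
  "dr": [
    [0,0,0],
    [0,0,0],
    [0,0,0],
    [0,0,0],
    [0,0,0],
    [0,0,0],
    [0,0,0],
    [0,0,0],
    [0,0,0],
    [0,0,0],
    [0,0,0],
    [0,0,0]
  ],
  "claw": 1
}}

```text
clock: 32.15
tcp_pos: [0.4131, -0.1219, 0.1463]
tool_rot: [0.238, 3.13, -0.001]
ft_force: [0.2, 0.5, 0.4]
grip_width: 0.0852
gripper_force: 0.0
```

Run:
```python
from h import *
from kin import walk
st(); go(622.5,-140.6,120,81.7)
a,_=shot('side','s9')
cv2.imwrite('pics/c9.png',np.hstack([cv2.resize(a[250:325,240:340],(533,400)),cv2.resize(a[240:310,340:405],(267,400))])[:,:,::-1])
# simulate the remainder: stack pick then mat
q=env.state()['joint_positions'];p=env.state()['tcp_pos'];Y=81.6-90;S=[.6225,-.1406,.12]
q=walk(q,[(p,S,Y,Y),(S,[.6225,-.1406,.003],Y,Y),([.6225,-.1406,.003],[.6225,-.1406,.15],Y,Y)],n=20);print(np.round(q,2))
q=walk(q,[([.6225,-.1406,.15],[.47,.05,.15],Y,Y),([.47,.05,.15],[.3925,.279,.12],Y,Y-2)],n=20);print(np.round(q,2))
q=walk(q,[([.3925,.279,.12],[.3925,.279,.005],Y-2,Y-2)],n=20);print(np.round(q,2))
```

```text
t 32.15 p [ 413.1 -121.9  146.3] F [0.2 0.5 0.4] w 85.2 g 0.0 q [ 0.74  0.56 -0.74  2.18  0.65  0.63  0.95]
xyz [-0.419, 0.026, 0.054] dr [-0.0, 0.002, -0.004] mm 212.0 deg 0.4
[ 0.6   0.79 -0.74  1.63  0.62  0.97  1.07]
[-0.24  0.63 -0.65  2.09  0.64  0.63  0.06]
[-0.41  0.81 -0.39  2.14  0.9   0.36 -0.16]
```

View pics/c9.png

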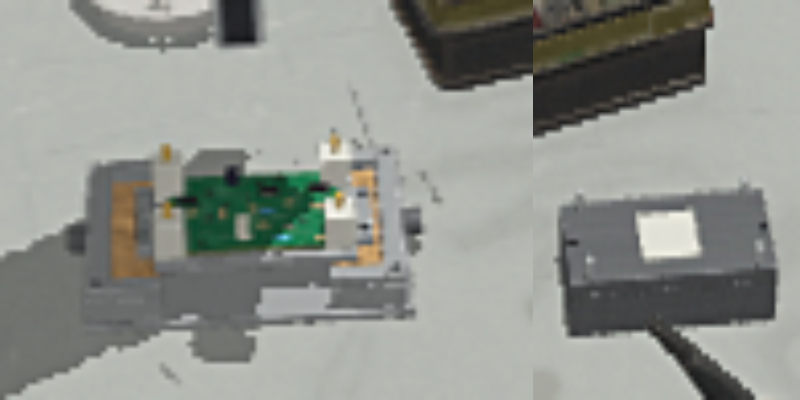

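The power board lies flat on the cork rests inside the stops; the bare sink stands at (667,260). Now the sink.

Request:
{"op": "play_rows", "data": {
  "xyz": [
    [-0.07,0.004,0],
    [-0.15,0.009,0],
    [-0.23,0.014,0],
    [-0.31,0.02,0],
    [-0.38,0.024,0],
    [-0.419,0.026,0],
    [-0.419,0.026,0.05],
    [-0.419,0.026,0.12],
    [-0.419,0.026,0.18],
    [-0.419,0.026,0.2],
    [-0.419,0.026,0.2],
    [-0.419,0.026,0.2]
  ],
  "dr": [
    [0,0,0],
    [0,0,-0.004],
    [0,0,-0.004],
    [0,0,-0.004],
    [0,0,-0.004],
    [0,0,-0.004],
    [0,0,-0.004],
    [0,0,-0.004],
    [0,0,-0.004],
    [0,0,-0.004],
    [0,0,-0.004],
    [0,0,-0.004]
  ]
}}

```text
clock: 33.4
tcp_pos: [0.6219, -0.1395, 0.0455]
tool_rot: [0.226, 3.133, 0.0]
ft_force: [0.6, 0.1, -0.1]
grip_width: 0.0854
gripper_force: 0.0
```

Run:
```python
from h import *
st(); go(622.5,-140.6,3,81.7)
```

```text
t 33.4 p [ 621.9 -139.5   45.5] F [ 0.6  0.1 -0.1] w 85.4 g 0.0 q [ 0.54  0.93 -0.64  1.68  0.73  0.79  0.99]
xyz [-0.001, -0.002, 0.085] dr [0.0, 0.0, 0.001] mm 43.0 deg 0.1
```

Request:
{"op": "play_rows", "data": {
  "xyz": [
    [-0.001,-0.002,0.02],
    [-0.001,-0.002,0.045],
    [-0.001,-0.002,0.065],
    [-0.001,-0.002,0.078],
    [-0.001,-0.002,0.084],
    [-0.001,-0.002,0.084],
    [-0.001,-0.002,0.084]
  ],
  "dr": [
    [0,0,0],
    [0,0,0],
    [0,0,0],
    [0,0,0],
    [0,0,0],
    [0,0,0],
    [0,0,0]
  ]
}}

```text
clock: 34.1
tcp_pos: [0.622, -0.1409, 0.0035]
tool_rot: [0.227, 3.133, 0.0]
ft_force: [0.3, 0.6, -0.0]
grip_width: 0.0851
gripper_force: 0.0
```

Request:
{"op": "play_rows", "data": {
  "xyz": [
    [0,0,0],
    [0,0,0],
    [0,0,0],
    [0,0,0],
    [0,0,0],
    [0,0,0],
    [0,0,0],
    [0,0,0]
  ],
  "dr": [
    [0,0,0],
    [0,0,0],
    [0,0,0],
    [0,0,0],
    [0,0,0],
    [0,0,0],
    [0,0,0],
    [0,0,0]
  ],
  "claw": 0.4,
  "newtons": 60
}}

```text
clock: 34.9
tcp_pos: [0.6222, -0.1409, 0.0039]
tool_rot: [0.227, 3.132, -0.0]
ft_force: [-1.4, -0.4, 4.9]
grip_width: 0.0529
gripper_force: 65.7
```

Request:
{"op": "play_rows", "data": {
  "xyz": [
    [0,0,-0.01],
    [0,0,-0.03],
    [0,0,-0.06],
    [0,0,-0.12],
    [0,0,-0.19],
    [0,0,-0.26],
    [0,0,-0.29],
    [0,0,-0.29],
    [0,0,-0.29]
  ],
  "dr": [
    [0,0,0],
    [0,0,0],
    [0,0,0],
    [0,0,0],
    [0,0,0],
    [0,0,0],
    [0,0,0],
    [0,0,0],
    [0,0,0]
  ]
}}

```text
clock: 35.8
tcp_pos: [0.6207, -0.1414, 0.1473]
tool_rot: [-0.227, -3.131, 0.001]
ft_force: [0.6, -0.2, -5.1]
grip_width: 0.0527
gripper_force: 64.8
```

Run:
```python
from h import *
st(); go(470,50,155,81)
a,_=shot('side','s10'); b,_=shot('top','t10')
cv2.imwrite('pics/c10.png',np.hstack([cv2.resize(a[180:320,310:440],(371,400)),cv2.resize(b[240:325,180:270],(424,400))])[:,:,::-1])
im=cv2.GaussianBlur(b,(3,3),0).astype(int); print('mat',fit('top',win(im.max(-1)<85,211,284,28,36),.003))
```

```text
t 35.8 p [ 620.7 -141.4  147.3] F [ 0.6 -0.2 -5.1] w 52.7 g 64.8 q [ 0.59  0.8  -0.73  1.62  0.62  0.96  1.08]
xyz [0.354, 0.335, -0.015] dr [-0.0, -0.001, 0.008] mm 244.0 deg 0.7
mat (array([391.5, 279.9]), array([392.2, 279.7]), array([ 96.5, 152.8]), 79.23, 1677)
```

View pics/c10.png

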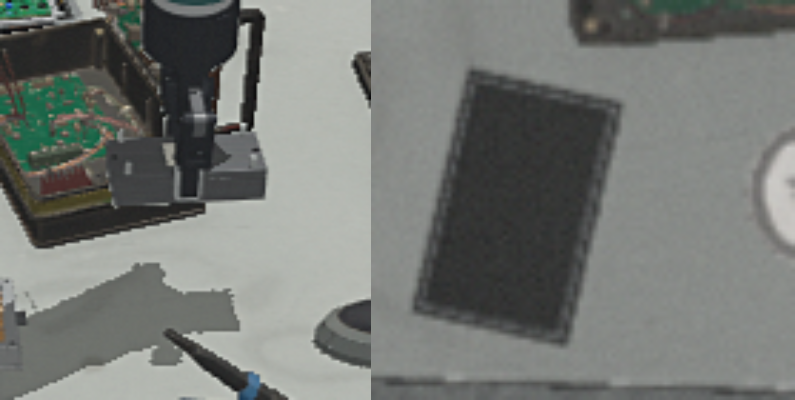

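The sink is held level, and the mat is clear in the right panel. Carry it in front of the lid to the mat.

Request:
{"op": "play_rows", "data": {
  "xyz": [
    [0.05,0.045,-0.01],
    [0.11,0.1,-0.015],
    [0.17,0.16,-0.015],
    [0.23,0.22,-0.015],
    [0.29,0.275,-0.015],
    [0.34,0.32,-0.015],
    [0.354,0.335,-0.015],
    [0.354,0.335,-0.015],
    [0.354,0.335,-0.015]
  ],
  "dr": [
    [0,0,0],
    [0,0,0.004],
    [0,0,0.008],
    [0,0,0.008],
    [0,0,0.008],
    [0,0,0.008],
    [0,0,0.008],
    [0,0,0.008],
    [0,0,0.008]
  ]
}}

```text
clock: 36.8
tcp_pos: [0.4713, 0.0494, 0.1552]
tool_rot: [-0.248, -3.131, 0.001]
ft_force: [0.9, -1.0, -5.2]
grip_width: 0.0534
gripper_force: 64.7
```

Run:
```python
from h import *
st(); go(392.3,279.2,60,79.3)
```

```text
t 36.8 p [471.3  49.4 155.2] F [ 0.9 -1.  -5.2] w 53.4 g 64.7 q [ 0.34  0.59 -0.73  2.06  0.61  0.71  0.62]
xyz [0.228, 0.429, 0.19] dr [-0.0, -0.0, 0.018] mm 261.0 deg 1.7
```

Request:
{"op": "play_rows", "data": {
  "xyz": [
    [0.04,0.07,0],
    [0.08,0.15,0],
    [0.12,0.23,0],
    [0.16,0.31,0],
    [0.2,0.38,0],
    [0.22,0.42,0.01],
    [0.228,0.429,0.05],
    [0.228,0.429,0.11],
    [0.228,0.429,0.17],
    [0.228,0.429,0.19],
    [0.228,0.429,0.19],
    [0.228,0.429,0.19]
  ],
  "dr": [
    [0,0,0],
    [0,0,0.01],
    [0,0,0.018],
    [0,0,0.018],
    [0,0,0.018],
    [0,0,0.018],
    [0,0,0.018],
    [0,0,0.018],
    [0,0,0.018],
    [0,0,0.018],
    [0,0,0.018],
    [0,0,0.018]
  ]
}}

```text
clock: 38.0
tcp_pos: [0.3926, 0.2802, 0.0613]
tool_rot: [0.292, 3.127, 0.001]
ft_force: [-0.2, 0.3, -4.9]
grip_width: 0.0532
gripper_force: 65.1
```

Run:
```python
from h import *
st(); go(392.3,279.2,9,79.3)
```

```text
t 38.0 p [392.6 280.2  61.3] F [-0.2  0.3 -4.9] w 53.2 g 65.1 q [-0.33  0.73 -0.52  2.11  0.77  0.5  -0.05]
xyz [0.0, -0.002, 0.105] dr [0.001, 0.0, 0.0] mm 52.0 deg 0.1
```

Request:
{"op": "play_rows", "data": {
  "xyz": [
    [0,-0.001,0.02],
    [0,-0.002,0.045],
    [0,-0.002,0.07],
    [0,-0.002,0.09],
    [0,-0.002,0.1],
    [0,-0.002,0.104],
    [0,-0.002,0.105],
    [0,-0.002,0.105],
    [0,-0.002,0.105]
  ],
  "dr": [
    [0,0,0],
    [0,0,0],
    [0,0,0],
    [0,0,0],
    [0,0,0],
    [0,0,0],
    [0,0,0],
    [0,0,0],
    [0,0,0]
  ]
}}

```text
clock: 38.9
tcp_pos: [0.3917, 0.2791, 0.0086]
tool_rot: [0.291, 3.128, 0.001]
ft_force: [-0.6, -0.3, -5.4]
grip_width: 0.053
gripper_force: 65.3
```

Request:
{"op": "play_rows", "data": {
  "xyz": [
    [0,0,0.001],
    [0,0,0.002],
    [0,0,0.003],
    [0,0,0.003],
    [0,0,0.003]
  ],
  "dr": [
    [0,0,0],
    [0,0,0],
    [0,0,0],
    [0,0,0],
    [0,0,0]
  ]
}}

```text
clock: 39.4
tcp_pos: [0.3915, 0.279, 0.0069]
tool_rot: [0.291, 3.128, 0.0]
ft_force: [0.1, -0.8, -2.7]
grip_width: 0.0528
gripper_force: 65.4
```

Request:
{"op": "play_rows", "data": {
  "xyz": [
    [0,0,0.001],
    [0,0,0.001],
    [0,0,0.001],
    [0,0,0.001]
  ],
  "dr": [
    [0,0,0],
    [0,0,0],
    [0,0,0],
    [0,0,0]
  ]
}}

```text
clock: 39.8
tcp_pos: [0.3916, 0.279, 0.0069]
tool_rot: [0.291, 3.127, 0.0]
ft_force: [-0.6, -0.1, 5.5]
grip_width: 0.0531
gripper_force: 66.5
```

Resting on the mat. Release, rise and check with numbers (picture allowance used up).

Request:
{"op": "play_rows", "data": {
  "xyz": [
    [0,0,0],
    [0,0,0],
    [0,0,0],
    [0,0,0],
    [0,0,0],
    [0,0,-0.02],
    [0,0,-0.06],
    [0,0,-0.13],
    [0,0,-0.22],
    [0,0,-0.31],
    [0,0,-0.36],
    [0,0,-0.36]
  ],
  "dr": [
    [0,0,0],
    [0,0,0],
    [0,0,0],
    [0,0,0],
    [0,0,0],
    [0,0,0],
    [0,0,0],
    [0,0,0],
    [0,0,0],
    [0,0,0],
    [0,0,0],
    [0,0,0]
  ],
  "claw": 1
}}

```text
clock: 41.0
tcp_pos: [0.393, 0.2805, 0.1902]
tool_rot: [0.291, 3.123, 0.007]
ft_force: [-0.2, -0.2, 0.5]
grip_width: 0.0852
gripper_force: 0.0
```

Run:
```python
from h import *
st()
for n in('side','top'):
    im,d=shot(n,n+'11'); P=cloud(n,d)
    def box(nm,x,y,r,zl,zh):
        m=(abs(P[...,0]-x)<r)&(abs(P[...,1]-y)<r)&(P[...,2]>zl)&(P[...,2]<zh)
        Q=P[m]
        if len(Q)<20: return print(n,nm,'few',len(Q))
        c,s,a=cv2.minAreaRect((Q[:,:2]*1000).astype(np.float32)); A=np.c_[Q[:,:2]-Q[:,:2].mean(0),np.ones(len(Q))]; k=np.linalg.lstsq(A,Q[:,2],rcond=None)[0]
        print(n,nm,np.round(c,1),np.round(s,1),round(a,1),'z',round(k[2]*1000,1),'slope',np.round(k[:2],3),len(Q))
    box('sink top',.392,.279,.1,.025,.06); box('cover',.42,-.312,.055,.015,.04); box('dish',.405,.087,.06,.006,.04); box('power',.412,-.121,.09,.03,.06); box('control',.594,.361,.06,.026,.045)
```

```text
t 41.0 p [393.  280.5 190.2] F [-0.2 -0.2  0.5] w 85.2 g 0.0 q [-0.16  0.54 -0.76  2.01  0.53  0.78  0.16]
side sink top [395.7 278.7] [ 69.3 123.3] 80.9 z 32.2 slope [0.003 0.017] 499
side cover [ 413.1 -298.5] [82.1 89.6] 89.4 z 19.8 slope [ 0.003 -0.002] 569
side dish [407.4  89.9] [93.7 96.2] 3.2 z 12.8 slope [0.006 0.012] 393
side power [ 405.6 -119.6] [ 60.9 113.5] 80.5 z 37.5 slope [0.022 0.028] 275
side control [594.9 361.7] [ 83.8 118.6] 87.2 z 29.2 slope [ 0.008 -0.008] 162
top sink top [400.8 274.9] [ 55.2 109.7] 79.0 z 32.4 slope [0.004 0.005] 450
top cover [ 421.5 -311.8] [128.7  74.3] 76.6 z 20.5 slope [-0.01  -0.015] 410
top dish [403.2  80.5] [114.1 104.8] 1.6 z 12.6 slope [-0.004  0.   ] 458
top power [ 411.9 -122.9] [ 80.8 139.2] 82.0 z 36.7 slope [ 0.005 -0.015] 246
top control [593.4 360.9] [ 84.5 118.8] 87.7 z 28.9 slope [ 0.004 -0.009] 310
```

Sink level at 33 mm, on the mat middle within about 3 mm and aligned. The dish is unmoved and all parts are in place. Handing in.

```bash
python3 -c "
from cell import order
print(order.close_job())"
```

```text
the job is handed in; nothing more can be done
None
```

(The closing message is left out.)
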